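Close the two parts tubs in the kit crate

ROBOT

A 6-joint arm with a two-finger parallel gripper is mounted at the origin on the work surface. World frame = base frame: x ahead of the robot, y to its left, z up, the work surface at z = 0. Lengths are in m, angles in rad, forces in N, time in s.
With the tool pointing down it reaches from about 0.275 to 0.975 m from the base axis. Payload 8.4 kg.
Tool frame: the origin (TCP) lies between the finger pads, 19 mm behind the fingertips; this is the grasp point; z points along the fingers, y is the direction in which the jaws open and shut (so a half turn about z gives the same grasp; the last joint's range is limited). The gripper opens to 92 mm and grips with 3 to 60 N. Pads are 20 mm wide; open, the fingers measure 128 mm over their backs; the gripper's body (75 mm by 189 mm) begins 69 mm behind the grasp point.
Start: joints at [1.298, 0.353, 1.633, -0, 1.155, -0.002], TCP at [0.167, 0.602, 0.233] pointing down, gripper open.
Joint ranges: [-2.63, 2.63], [-0.92, 2.1], [0.06, 2.66], [-1.3, 4.44], [0, 2.69], [-3.02, 3.02]. Speed limits (rad/s): [2.22, 2.22, 2.79, 3.14, 3.14, 3.14].

INTERFACE

Orientations are given as a 3x3 rotation matrix whose columns are the frame's x, y, z axes.
In Python, from rig import r gives the robot as it stands.
- The arm moves only by the tool apply_moves, never from a script. Its arguments are lists of equal length, an entry for each row: "slide": the shift along the tool's x, y, z in m, a list of three; "angular": the turn, a rotation vector about the tool's x, y, z in rad, a list of three. A call has 1 to 10 rows; each row is the pose to reach, as a shift and turn from the pose commanded when the call began, along the tool's axes at that moment; what a row does not reach only later rows make up. A row lasts 1/12 s, in which the tool goes at most 41.7 mm and 7.16 degrees, less where a joint would pass 70% of its speed; a pose out of reach is approached as far as the arm can. A call with a gripper value outside its range is refused whole. "jaw" is the closure, from 0 (fully open) to 1 (shut), set as the call begins (left out, the last holds). The fingers move at their own pace and stop on an object; "force" is the grip in N (left out, the last holds). Time passes only in rows, so rows that repeat a pose let the fingers close. It gives the time, the measured TCP pose, the force and the opening at its end, in the units of the state.
- r.get_state(): the state, without advancing time (a new reading comes with each control period).
- r.read_camera(name): name is "scene" or "top"; returns the picture (480x640x3 uint8, red, green, blue); there is no depth.
- r.camera_model(name): a dict with "fx", "fy", "cx", "cy" (pixels), "rvec" (rotation vector, rad) and "tvec" (3), from world to camera coordinates, as OpenCV has them. Camera axes: x right, y down, z forward; pixel columns grow to the right and rows downward; lengths in m; the calibration is good to about 2 mm. A picture is of the moment at which its call begins. camera_model takes no time and is no camera call.
- r.hand_in(): hands the job in, once; it reports no verdict.
The state is a dict: "clock": time; "joint_positions": joint angles; "qvel": joint speeds; "joint_torque": joint torques, N m; "tcp_pos": TCP position; "ee_rot": TCP orientation; "contact_force": force on the tool from outside, world axes, zero at the start; "ft_torque": the same for the moment, N m; "opening": finger opening in m.
Only numpy, scipy, OpenCV 4.12 (cv2) and the standard library are available. Lean on these libraries where they do the work, as an engineer would, in place of code of your own. Each camera call takes 0.05 s, during which the arm holds its last target. There are 200 camera calls.

TASK

Close both parts tubs in the kit crate: take the blue and the green lid from the sloping lid tray and set each on the tub of its own colour, turned so that the tub's upright seal lug stands in the lid's notch and the lid lies level, fully down on the rim all round. Set the lids down, do not drop them; leave the tubs standing where they are and everything else, the yellow lid included, undisturbed.

Things in the scene. Friction and masses are not known exactly. Their poses are not given: they have to be found in the camera images.
- tray: Fixed grey lid tray sloping 29 degrees (0.50 rad) down towards the robot. Origin: centre of its floor's underside; z is the floor's normal, x up the slope, y along the row of three bays (128 mm apart, each 122 mm square, walls 16 mm high, floor 6 mm thick, rubber-lined). A lid lies in each bay, knob up, lid origin 16 mm above the tray's origin along z; any order, turned any way about its own axis.
- lid_blue: The blue lid, fits the blue tub: round steel plate 116 mm across, 4 mm thick, about 0.16 kg. Origin: centre of the plate's underside (which sits on the rim); z up through the knob. Below it a plug 84 mm across, 10 mm deep, its foot tapered (about 3 mm play all round in the tub). In the brim, at +x, a notch 24 mm wide, 11 mm deep. The other lid has the same form.
- lid_green: The green lid, fits the green tub: round steel plate 96 mm across, 4 mm thick, about 0.16 kg. Origin: centre of the plate's underside (which sits on the rim); z up through the knob. Below it a plug 64 mm across, 10 mm deep, its foot tapered (about 3 mm play all round in the tub). In the brim, at +x, a notch 24 mm wide, 11 mm deep. The other lid has the same form.
- lid_blue_knob (a point): Grip point on the blue lid's axis, 25 mm above its origin, in its round black knob: 28 mm across, 22 mm tall (14 to 36 mm above the origin) on a 14 mm stem. With the TCP here and the tool along the lid's axis the fingertips clear the plate by 2 mm.
- lid_green_knob (a point): Grip point on the green lid's axis, 25 mm above its origin, in its round black knob: 28 mm across, 22 mm tall (14 to 36 mm above the origin) on a 14 mm stem. With the TCP here and the tool along the lid's axis the fingertips clear the plate by 2 mm.
- lid_blue_notch (a point): Point on the blue lid, 52.5 mm from its origin along +x, in the middle of the notch, at the height of the plate's underside.
- lid_green_notch (a point): Point on the green lid, 42.5 mm from its origin along +x, in the middle of the notch, at the height of the plate's underside.
- lid_yellow: A spare yellow lid of the same kind, 106 mm across; it fits neither tub here and stays in its bay. Origin as on the others.
- tub_blue: The blue round steel parts tub, open, 100 mm across outside, 90 mm tall, wall 5 mm, 0.9 kg of bushings in it up to 75 mm; loose, standing on the crate's floor 12 mm above the bench. Origin: centre of its underside, z up. At its +x a flat upright seal lug, 14 mm wide, 3 mm thick, 1 mm outside the wall, rises 18 mm above the rim.
- tub_green: The green round steel parts tub, open, 80 mm across outside, 90 mm tall, wall 5 mm, 0.9 kg of bushings in it up to 75 mm; loose, standing on the crate's floor 12 mm above the bench. Origin: centre of its underside, z up. At its +x a flat upright seal lug, 14 mm wide, 3 mm thick, 1 mm outside the wall, rises 18 mm above the rim.
- tub_blue_rim (a point): Centre of the blue tub's mouth, at the height of the rim, 90 mm above the tub's origin.
- tub_green_rim (a point): Centre of the green tub's mouth, at the height of the rim, 90 mm above the tub's origin.
- tub_blue_lug (a point): Middle of the blue tub's seal lug, at the height of the rim, 52.5 mm from the tub's axis along its +x.
- tub_green_lug (a point): Middle of the green tub's seal lug, at the height of the rim, 42.5 mm from the tub's axis along its +x.
- crate: Fixed OSB kit crate, 174 mm (x) by 418 mm (y), walls 12 mm thick and 75 mm high (corner posts 79), floor 12 mm. Origin: centre of its underside. Two large cells at its ends (centres at y = +/-133 mm) hold one tub each, either way round; the 90 mm wide middle column has two cells (x = +/-40 mm) holding the carton and a coil spring, either way round.
- carton: Tall upright brown carton, 58 mm (x) by 78 mm (y) by 250 mm high, standing in a middle cell of the crate. Origin: centre of its underside. Leave it.
- spring: Dark steel coil spring, 62 mm across, 115 mm high, standing in the other middle cell. Origin: centre of its underside. Leave it.
- spray_can: Red and white spray can, 58 mm across, 235 mm high, standing on the bench beside the crate's outer end (its -y end). Origin: centre of its underside. Leave it.
- spring_b: Dark steel coil spring, 84 mm across, 95 mm high, standing on the bench behind the gap between tray and crate. Origin: centre of its underside. Leave it.
- tape_roll: Brown roll of packing tape lying flat, 90 mm across, 48 mm high, on the bench in front of the gap between tray and crate. Origin: centre of its underside. Leave it.
- wrench: Steel combination wrench lying on the bench in front of the crate, about 10 mm high. Origin: centre of its underside. Leave it.

How it is judged:
By the outcome, as a careful person would: the job done as asked, in the order asked, and still so for the second after the job is handed in, with the robot touching nothing.
It also fails if it takes over 64 s, if anything falls off the work surface, if the arm or the gripper's body presses on something with over 40 N, if the wrist force passes 120 N, or if a joint passes its speed limit or range.

## Working session

There is one attempt and no reset: what is moved stays moved. The work goes in short steps, Python scripts to look and compute and a tool call to move; the robot and the scene stay as the last step left them, time stands still between calls to the robot, and variables do not carry over. Pictures are saved under pics/ and viewed, about 8 in all and at most 12, crops included, and the job is handed in when it is done.

Besides the shell and the picture viewer there is one more tool, called after ">>>" as name(argument=value, ...) on one line, values as JSON. apply_moves: Moves the arm, as the interface text tells. Its arguments: {"type":"object","properties":{"slide":{"type":"array"},"angular":{"type":"array"},"jaw":{"type":"number"},"force":{"type":"number"}},"required":["slide","angular"]}

```bash
mkdir -p pics; ls; python3 - <<'E'
from rig import r
import cv2
for n in("scene","top"):
    cv2.imwrite(f"pics/{n}0.png",r.read_camera(n)[:,:,::-1]); print(r.camera_model(n))
print(r.get_state())
E
```

```text
pics
{'fx': 564.0992779308727, 'fy': 564.0992779308727, 'cx': 310.9731818594982, 'cy': 229.03786846924362, 'rvec': array([ 2.21469343,  1.34020449, -0.41509013]), 'tvec': array([-0.21635224, -0.41221442,  1.75306199])}
{'fx': 517.8909307026952, 'fy': 517.8909307026952, 'cx': 321.445659244093, 'cy': 239.08557652960897, 'rvec': array([ 2.16434659, -2.12790404,  0.18142826]), 'tvec': array([-0.06603042,  0.62455965,  1.17840731])}
{'clock': 0.1, 'joint_positions': array([ 1.29762767e+00,  3.53587450e-01,  1.63404030e+00, -2.44817665e-05,
        1.15522574e+00, -2.40852781e-03]), 'qvel': array([-3.28296019e-04,  9.35870952e-05, -3.01862341e-03, -3.17576305e-04,
        2.46413736e-04,  1.22340050e-03]), 'joint_torque': array([ 1.63132660e-03, -5.94912457e+01, -3.34930265e+01,  6.97841565e-02,
        1.83899357e-02, -5.00757733e-05]), 'tcp_pos': array([0.16706342, 0.60181942, 0.23264174]), 'ee_rot': array([[-9.63570517e-01,  2.67454215e-01, -3.18585620e-04],
       [ 2.67454404e-01,  9.63569745e-01, -1.22012732e-03],
       [-1.93487293e-05, -1.26088583e-03, -9.99999205e-01]]), 'contact_force': array([-0.08622183, -0.35248121,  0.6982214 ]), 'ft_torque': array([-0.03541077,  0.02806121, -0.01186596]), 'opening': 0.0920582247190239}
```

View pics/scene0.png

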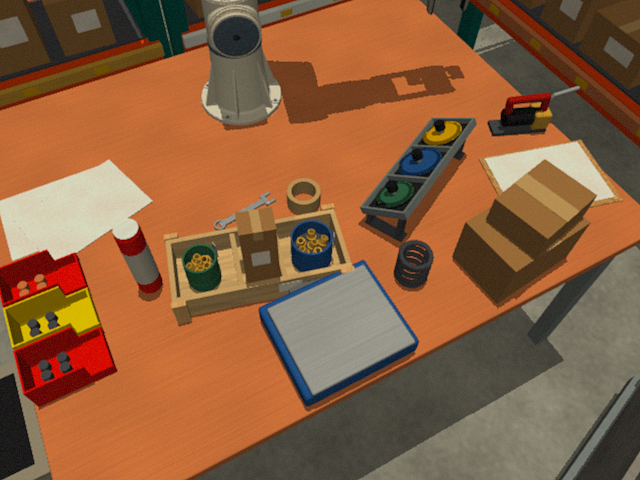

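View pics/top0.png

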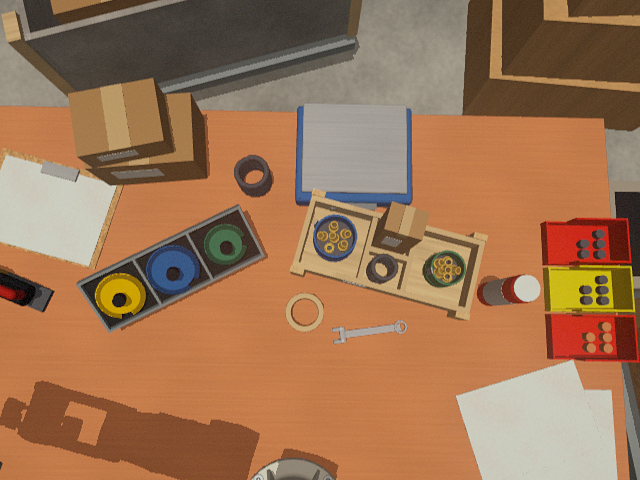

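The top view shows the tray with yellow (120,296), blue (173,270) and green (224,243) lids. The blue tub is at (335,237) and the green tub at (445,268). The scene view agrees. I'll enlarge crops of both areas.

```bash
python3 - <<'E'
import cv2,numpy as np
t=cv2.imread("pics/top0.png"); s=cv2.imread("pics/scene0.png")
def crop(im,x,y,w,h,k): 
    o=cv2.resize(im[y:y+h,x:x+w],None,fx=k,fy=k,interpolation=cv2.INTER_CUBIC)
    for i in range(0,w,10): cv2.line(o,(i*k,0),(i*k,12 if (x+i)%50==0 else 5),(255,255,255),1); 
    for i in range(0,w):
        if (x+i)%50==0: cv2.putText(o,str(x+i),(i*k+2,22),0,.4,(255,255,255))
    for i in range(0,h):
        if (y+i)%10==0: cv2.line(o,(0,i*k),(12 if (y+i)%50==0 else 5,i*k),(255,255,255),1)
        if (y+i)%50==0: cv2.putText(o,str(y+i),(14,i*k+4),0,.4,(255,255,255))
    return o
cv2.imwrite("pics/tt.png",crop(t,70,200,200,135,4))
cv2.imwrite("pics/tc.png",crop(t,290,185,200,140,4))
a=crop(s,355,110,130,135,4); cv2.imwrite("pics/st.png",a)
a=crop(s,160,200,200,125,4); cv2.imwrite("pics/sc.png",a)
E
```

```text
(no output)
```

View pics/tt.png

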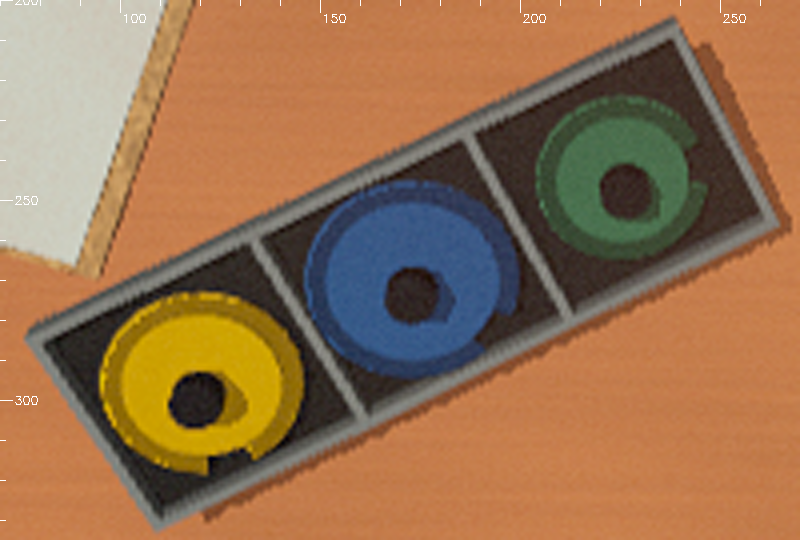

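View pics/tc.png

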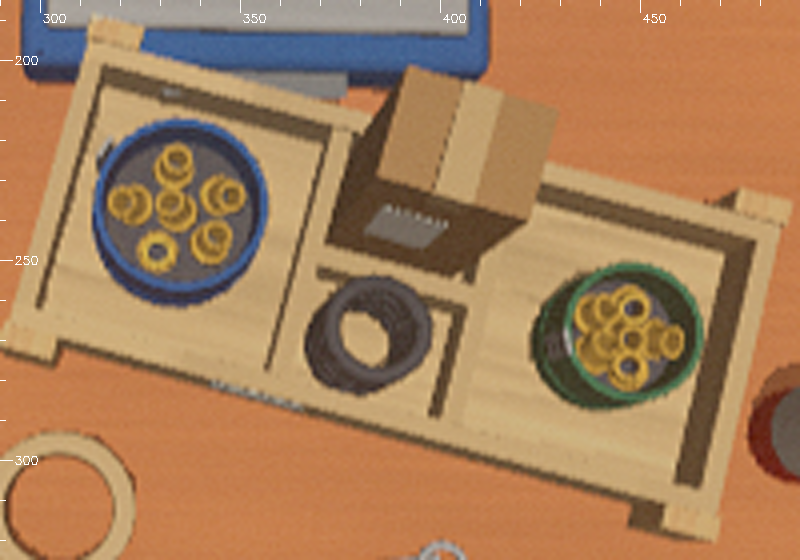

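View pics/sc.png

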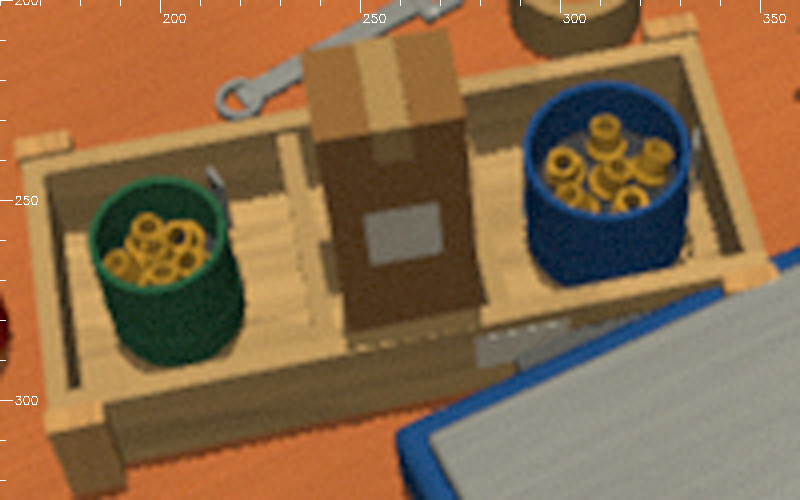

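The tray crop gives knobs at blue (172.8,274) and green (226.5,248). The notches are towards (195.5,282) on blue and (245.5,241) on green. In the crate crops, the blue lug is at top (316.5,224) and scene (334,235), and the green lug is at top (429,271) and scene (214,246).

View pics/st.png

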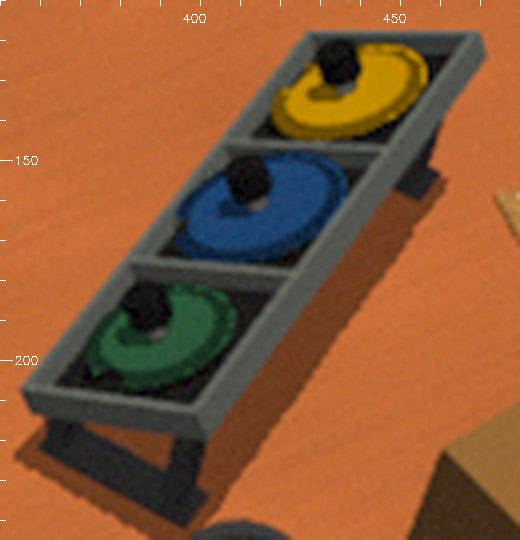

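The tray in the scene view: blue knob centre (417.3,154.8), green (391.8,186.5), yellow (440,125.5). The tray corners are (431.3,118), (476.3,118.8), (406.3,212) and (360.5,207.5). I'll fit everything by least squares.

```bash
cat > h.py <<'E'
import numpy as np,cv2
from rig import r
from scipy.optimize import least_squares
from scipy.spatial.transform import Rotation as R
CM={n:r.camera_model(n) for n in("scene","top")}
def proj(n,P):
    c=CM[n];K=np.array([[c['fx'],0,c['cx']],[0,c['fy'],c['cy']],[0,0,1]])
    return cv2.projectPoints(np.atleast_2d(np.array(P,float)),c['rvec'],c['tvec'],K,None)[0][:,0]
def trayR(yaw): return (R.from_euler('z',yaw)*R.from_euler('y',-0.5)).as_matrix()
E
cat > fit.py <<'E'
from h import *
# tray: p=[x,y,z,yaw]; corners at wall top z=.022, order up/+y.. ; lids at y=-128(green? fit),0,128
px={'top':{'c':[(77,284.5),(238.75,205),(264.5,256.25),(110,332)],'k':[(119.25,300),(172.75,274),(226.5,248)],'o':[(120.25,295.75),(172.9,269.75),(225.25,244.25)]},
'scene':{'c':[(476.25,118.75),(406.25,212),(360.5,207.5),(431.25,118)],'k':[(440,125.5),(417.25,154.75),(391.75,186.5)]}}
C=np.array([(.067,.195,.022),(.067,-.195,.022),(-.067,-.195,.022),(-.067,.195,.022)])
K=np.array([(0,y,.041) for y in(.128,0,-.128)]);O=K-[0,0,.021]
def res(p,full=False):
    T=lambda P:P@trayR(p[3]).T+p[:3]
    L=[]
    for n,d in px.items():
        for k,w,M in(('c',.6,C),('k',1,K),('o',1,O)):
            if k in d: L.append(w*(proj(n,T(M))-np.array(d[k])))
    return L if full else np.concatenate(L).ravel()
best=min((least_squares(res,[.45,.3,.08,y],loss='soft_l1') for y in(-.6,-.3,0,.3,.6)),key=lambda s:s.cost)
print(best.x,best.cost)
for l in res(best.x,True):print(l.round(1).tolist())
p=best.x;Rt=trayR(p[3])
for nm,yb,npx,rr in(('blue',0,(195.5,282.25),.0567),('green',-.128,(245.5,240.75),.0465)):
    f=lambda a:(proj('top',Rt@np.array([rr*np.cos(a[0]),yb+rr*np.sin(a[0]),.020])+p[:3])-npx).ravel()
    s=min((least_squares(f,[a]) for a in(0,1.5,3,-1.5)),key=lambda s:s.cost)
    print(nm,'notch angle in tray frame deg',np.degrees(s.x)%360,s.fun, 'knob',Rt@np.array([0,yb,.041])+p[:3])
# tubs
T={'blue':((335.1,236.5),(311.75,237.25),(316.5,223.7),(334,235),.0525),'green':((448.4,268.1),(199.75,260.25),(429,271.2),(213.7,246),.0425)}
for nm,(a,b,la,lb,rr) in T.items():
    f=lambda q:np.concatenate([proj('top',[*q[:2],.102])[0]-a,proj('scene',[*q[:2],.102])[0]-b])
    s=least_squares(f,[.45,0]);c=s.x
    g=lambda q:np.concatenate([proj('top',[c[0]+rr*np.cos(q[0]),c[1]+rr*np.sin(q[0]),.115])[0]-la,proj('scene',[c[0]+rr*np.cos(q[0]),c[1]+rr*np.sin(q[0]),.111])[0]-lb])
    u=min((least_squares(g,[a]) for a in(0,1.5,3,-1.5)),key=lambda s:s.cost)
    print(nm,'tub',c,s.fun.round(2),'lug yaw deg',np.degrees(u.x),u.fun.round(2))
E
python3 fit.py
```

```text
[0.55095383 0.28232657 0.07733646 0.48312076] 5.765051791396583
[[-0.9, 0.2], [-0.2, 0.7], [-0.2, 0.1], [-0.8, 0.7]]
[[0.0, -0.8], [-0.0, -1.0], [-1.2, -0.7]]
[[0.3, -0.3], [0.2, 0.0], [-0.5, 0.3]]
[[-1.1, -0.7], [-1.7, 0.7], [-0.8, -0.4], [-0.0, -0.4]]
[[-0.7, 0.5], [-0.7, 0.2], [0.1, -0.0]]
blue notch angle in tray frame deg [210.16977813] [-0.47333865 -0.32513066] knob [0.53354707 0.27319526 0.11331735]
green notch angle in tray frame deg [253.30599238] [-0.4098189   0.07093873] knob [0.59300883 0.15984493 0.11331735]
blue tub [ 0.62593498 -0.08489665] [-0.34 -0.94 -0.77 -0.82] lug yaw deg [60.09373877] [-1.57 -0.9  -0.64  0.05]
green tub [ 0.56034926 -0.34173977] [-0.22 -1.82 -1.08 -1.92] lug yaw deg [104.39233996] [ 2.35 -1.11 -0.6  -0.19]
```

```bash
cat > fit2.py <<'E'
from h import *
im={n:cv2.cvtColor(cv2.imread(f'pics/{n}0.png'),cv2.COLOR_BGR2HSV) for n in('top','scene')}
H={'blue':(100,125,90),'green':(50,90,70),'yellow':(18,32,150)}
A=np.radians(np.arange(0,360,10));D=np.c_[np.cos(A),np.sin(A)]
def sup(n,col,c,w):
    lo,hi,smin=H[col];h=im[n];m=cv2.inRange(h,(lo,smin,30),(hi,255,255));k=np.zeros_like(m)
    c=np.round(c).astype(int);k[c[1]-w:c[1]+w,c[0]-w:c[0]+w]=255;m&=k
    nn,lab,st,_=cv2.connectedComponentsWithStats(m);i=1+st[1:,4].argmax()
    P=np.argwhere(lab==i)[:,::-1]
    return (P@D.T).max(0)+.5*np.abs(D).max(1)
ci=lambda rr,z:np.c_[rr*np.cos(t),rr*np.sin(t),0*t+z]
t=np.linspace(0,2*np.pi,73)
ms=lambda n,P:(proj(n,P)@D.T).max(0)
for col,rr,x0 in(('blue',.05,[.626,-.085]),('green',.04,[.560,-.342])):
    for views in(('top',),('scene',),('top','scene')):
        O={n:sup(n,col,proj(n,[*x0,.07])[0],30) for n in views}
        M=np.r_[ci(rr,.012),ci(rr,.102)]
        f=lambda q:np.concatenate([ms(n,M+[q[0],q[1],0])-O[n] for n in views])
        s=least_squares(f,x0,loss='soft_l1',f_scale=.5);print(col,views,s.x.round(4),'rms',np.sqrt((s.fun**2).mean()).round(2))
p0=[.551,.2823,.0773,.4831]
L=(('yellow',.053,.128),('blue',.058,0),('green',.048,-.128))
def M(p,rr,yb):return (np.r_[ci(rr,.016),ci(rr,.020)]+[0,yb,0])@trayR(p[3]).T+p[:3]
for views in(('top',),('scene',),('top','scene')):
    O={(n,l):sup(n,l[0],proj(n,M(p0,*l[1:]).mean(0))[0],30) for n in views for l in L}
    f=lambda q:np.concatenate([ms(n,M(q,*l[1:]))-O[n,l] for n,l in O])
    s=least_squares(f,p0,loss='soft_l1',f_scale=.5);print(views,s.x.round(4),'rms',np.sqrt((s.fun**2).mean()).round(2))
    p=s.x;print([(trayR(p[3])@[0,yb,.041]+p[:3]).round(4).tolist() for yb in(0,-.128)])
E
python3 fit2.py
```

```text
blue ('top',) [ 0.6277 -0.085 ] rms 1.82
blue ('scene',) [ 0.6252 -0.0838] rms 1.2
blue ('top', 'scene') [ 0.6263 -0.0845] rms 1.72
green ('top',) [ 0.5593 -0.3437] rms 3.91
green ('scene',) [ 0.5579 -0.3406] rms 0.48
green ('top', 'scene') [ 0.5582 -0.3412] rms 3.12
('top',) [0.5504 0.2828 0.0798 0.486 ] rms 1.22
[[0.533, 0.2737, 0.1158], [0.5928, 0.1605, 0.1158]]
('scene',) [0.5609 0.273  0.0935 0.4833] rms 0.4
[[0.5435, 0.2638, 0.1295], [0.6029, 0.1505, 0.1295]]
('top', 'scene') [0.5507 0.283  0.0784 0.4839] rms 0.95
[[0.5333, 0.2739, 0.1144], [0.5928, 0.1606, 0.1144]]
```

```bash
cat > ov.py <<'E'
from h import *
tub={'blue':(.626,-.0845,.0525),'green':(.559,-.3415,.0425)};yaw={'blue':60,'green':104}
def tile(n,c,segs,k=10,w=40,h=30,f='0'):
    im=cv2.imread(f'pics/{n}{f}.png');x,y=int(c[0]-w/2),int(c[1]-h/2)
    o=cv2.resize(im[y:y+h,x:x+w],None,fx=k,fy=k,interpolation=cv2.INTER_CUBIC)
    for P,col in segs:
        q=((proj(n,P)-[x,y]+.5)*k).round().astype(int);cv2.polylines(o,[q],False,col,1)
    return o
t=np.linspace(0,2*np.pi,73)
if __name__=='__main__':
    T=[]
    for n in('top','scene'):
        row=[]
        for c,(x,y,rr) in tub.items():
            segs=[]
            for d,col in((-10,(0,0,255)),(0,(255,255,255)),(10,(255,0,255))):
                a=np.radians(yaw[c]+d);u=np.array([np.cos(a),np.sin(a),0]);v=np.array([-u[1],u[0],0]);b=np.array([x,y,0])+rr*u
                segs.append(([b+v*s+[0,0,z] for s,z in((-.007,.085),(-.007,.12),(.007,.12),(.007,.085))],col))
            R0=rr-.0025
            segs.append((np.c_[x+R0*np.cos(t),y+R0*np.sin(t),0*t+.102],(0,255,255)))
            a=np.radians(yaw[c]);row.append(tile(n,proj(n,[x+rr*np.cos(a)*.8,y+rr*np.sin(a)*.8,.11])[0],segs))
        T.append(np.hstack(row))
    cv2.imwrite('pics/ov1.png',np.vstack(T))
E
python3 ov.py
```

```text
(no output)
```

View pics/ov1.png

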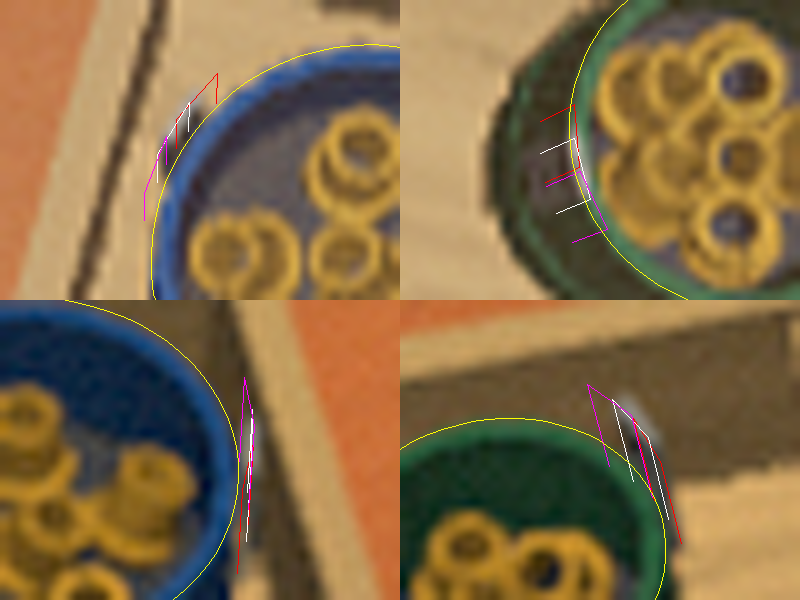

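Overlay: the rims fit to about 1 px. The lugs sit slightly clockwise of the drawn model, so I take blue 59° and green 103°. Next I set the target poses.

```bash
cat > plan.py <<'E'
from h import *
import sys
YAW=.4845;Rt=trayR(YAW);CX=np.radians(-14.6)
KN={'blue':np.array([.5334,.2737,.1142]),'green':np.array([.5929,.1604,.1142])}
NO={'blue':210.2,'green':253.3};LUG={'blue':59.,'green':103.}
TUB={'blue':np.array([.626,-.0845,.102]),'green':np.array([.559,-.3415,.102])}
def mk(y,z): return np.c_[np.cross(y,z),y,z]
def grasp(c,up=0):
    a=CX+np.radians(NO[c]-LUG[c]); y=Rt@[np.cos(a),np.sin(a),0]
    return KN[c]+Rt[:,2]*up,mk(y,-Rt[:,2])
def place(c,up=0):
    y=np.array([np.cos(CX),np.sin(CX),0]);return TUB[c]+[0,0,.025+up],mk(y,np.array([0,0,-1.]))
def go(pos,Rm,s=None):
    s=s or r.get_state();R0=s['ee_rot'];d=R0.T@(np.array(pos)-s['tcp_pos'])
    opts=[R.from_matrix(R0.T@Rm@F).as_rotvec() for F in(np.eye(3),np.diag([-1,-1,1]))]
    print('clock',round(s['clock'],2),'at',s['tcp_pos'].round(4),'q6',s['joint_positions'][5].round(2),'F',s['contact_force'].round(1),'open',round(s['opening'],4))
    print('slide',d.round(4).tolist())
    for o in opts:print('  ang',o.round(4).tolist(),'deg',np.degrees(np.linalg.norm(o)).round(1),'rows>',max(np.linalg.norm(d)/.0417,np.degrees(np.linalg.norm(o))/7.16).round(1))
E
python3 -c "
from plan import *
go(*grasp('blue',.1))"
```

```text
clock 0.1 at [0.1671 0.6018 0.2326] q6 -0.0 F [-0.1 -0.4  0.7] open 0.0921
slide [-0.4058, -0.251, 0.031]
  ang [0.0151, -0.5549, -1.5325] deg 93.4 rows> 13.0
  ang [-0.5552, -0.0151, 1.5373] deg 93.7 rows> 13.1
```

>>> apply_moves(slide=[[-0.03, -0.018, 0.0], [-0.06, -0.037, 0.0], [-0.09, -0.055, 0.0], [-0.12, -0.074, 0.0], [-0.15, -0.092, 0.0], [-0.18, -0.11, 0.005], [-0.21, -0.13, 0.01], [-0.24, -0.148, 0.01], [-0.27, -0.167, 0.01], [-0.3, -0.186, 0.01]], angular=[[-0.04, 0, 0.115], [-0.08, 0, 0.23], [-0.125, -0.003, 0.345], [-0.167, -0.005, 0.46], [-0.21, -0.006, 0.575], [-0.25, -0.007, 0.69], [-0.29, -0.008, 0.805], [-0.333, -0.01, 0.92], [-0.375, -0.01, 1.035], [-0.415, -0.011, 1.15]], jaw=0.4, force=40)

```text
clock: 0.93
tcp_pos: [0.4071, 0.341, 0.2231]
ee_rot: [[-0.16, 0.942, 0.296], [0.966, 0.087, 0.243], [0.203, 0.325, -0.924]]
contact_force: [0.5, 0.4, 0.0]
opening: 0.0555
```

```bash
python3 -c "
from plan import *
go(*grasp('blue',.06))"
```

```text
clock 0.93 at [0.4071 0.341  0.2231] q6 0.57 F [0.5 0.4 0. ] open 0.0555
slide [-0.1055, 0.0697, 0.0622]
  ang [0.0065, -0.1929, -2.7538] deg 158.2 rows> 22.1
  ang [-0.1382, -0.0047, 0.3813] deg 23.2 rows> 3.4
```

>>> apply_moves(slide=[[-0.021, 0.014, 0.012], [-0.042, 0.028, 0.025], [-0.063, 0.042, 0.037], [-0.084, 0.056, 0.05], [-0.1055, 0.07, 0.062], [-0.1055, 0.07, 0.062], [-0.1055, 0.07, 0.062]], angular=[[-0.028, 0, 0.076], [-0.055, 0, 0.152], [-0.083, 0, 0.229], [-0.11, 0, 0.305], [-0.138, 0, 0.381], [-0.138, 0, 0.381], [-0.138, 0, 0.381]])

```text
clock: 1.52
tcp_pos: [0.5078, 0.2614, 0.1663]
ee_rot: [[0.19, 0.887, 0.421], [0.925, -0.306, 0.227], [0.33, 0.346, -0.878]]
contact_force: [-0.1, 0.0, -0.2]
opening: 0.0553
```

```bash
python3 -c "
from plan import *
go(*grasp('blue',0))
cv2.imwrite('pics/top1.png',r.read_camera('top')[:,:,::-1]);cv2.imwrite('pics/scene1.png',r.read_camera('scene')[:,:,::-1])
a=cv2.imread('pics/top1.png')[190:340,70:270];b=cv2.imread('pics/scene1.png')[90:240,330:530]
cv2.imwrite('pics/v1.png',cv2.resize(np.vstack([a,b]),None,fx=2,fy=2))"
```

```text
clock 1.52 at [0.5078 0.2614 0.1663] q6 0.69 F [-0.1  0.  -0.2] open 0.0553
slide [-0.001, 0.0009, 0.0593]
  ang [0.0041, -0.0068, -3.1371] deg 179.7 rows> 25.1
  ang [-0.0043, -0.0026, 0.0044] deg 0.4 rows> 1.4
```

View pics/v1.png

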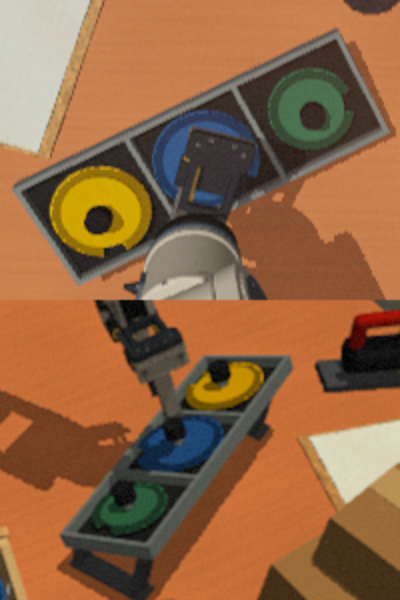

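The gripper is poised over the blue knob. I descend and grip.

>>> apply_moves(slide=[[0, 0, 0.012], [-0.001, 0.001, 0.024], [-0.001, 0.001, 0.036], [-0.001, 0.001, 0.046], [-0.001, 0.001, 0.053], [-0.001, 0.001, 0.057], [-0.001, 0.001, 0.057], [-0.001, 0.001, 0.057]], angular=[[0, 0, 0], [-0.004, -0.003, 0.004], [-0.004, -0.003, 0.004], [-0.004, -0.003, 0.004], [-0.004, -0.003, 0.004], [-0.004, -0.003, 0.004], [-0.004, -0.003, 0.004], [-0.004, -0.003, 0.004]])

```text
clock: 2.28
tcp_pos: [0.5327, 0.2744, 0.1175]
ee_rot: [[0.193, 0.884, 0.425], [0.924, -0.309, 0.225], [0.33, 0.35, -0.877]]
contact_force: [-0.7, -0.6, -0.1]
opening: 0.0549
```

>>> apply_moves(slide=[[0, 0, 0], [0, 0, 0], [0, 0, 0], [0, 0, 0], [0, 0, 0], [0, 0, 0], [0, 0, 0], [0, 0, 0]], angular=[[0, 0, 0], [0, 0, 0], [0, 0, 0], [0, 0, 0], [0, 0, 0], [0, 0, 0], [0, 0, 0], [0, 0, 0]], jaw=1.0, force=50)

```text
clock: 2.95
tcp_pos: [0.5329, 0.2743, 0.1178]
ee_rot: [[0.193, 0.884, 0.426], [0.924, -0.31, 0.225], [0.331, 0.35, -0.876]]
contact_force: [-2.4, -2.8, 5.7]
opening: 0.0272
```

>>> apply_moves(slide=[[0, 0, -0.006], [0, 0, -0.016], [0, 0, -0.03], [0, 0, -0.045], [0, 0, -0.06], [0, 0, -0.075], [0, 0, -0.085], [0, 0, -0.09], [0, 0, -0.09]], angular=[[0, 0, 0], [0, 0, 0], [0, 0, 0], [0, 0, 0], [0, 0, 0], [0, 0, 0], [0, 0, 0], [0, 0, 0], [0, 0, 0]])

```text
clock: 3.7
tcp_pos: [0.4945, 0.2541, 0.1976]
ee_rot: [[0.193, 0.884, 0.427], [0.924, -0.31, 0.225], [0.331, 0.351, -0.876]]
contact_force: [0.7, 0.5, -2.2]
opening: 0.0269
```

```bash
python3 -c "
from plan import *
go(*place('blue',.12))"
```

```text
clock 3.7 at [0.4945 0.2541 0.1976] q6 0.72 F [ 0.7  0.5 -2.2] open 0.0269
slide [-0.271, 0.2385, -0.0634]
  ang [0.369, -0.3429, -0.0161] deg 28.9 rows> 8.8
  ang [-0.5302, -0.5706, 3.0271] deg 179.1 rows> 25.0
```

>>> apply_moves(slide=[[-0.009, 0.008, -0.01], [-0.03, 0.026, -0.025], [-0.06, 0.053, -0.04], [-0.095, 0.083, -0.05], [-0.13, 0.115, -0.06], [-0.165, 0.145, -0.063], [-0.197, 0.174, -0.063], [-0.225, 0.198, -0.063], [-0.247, 0.217, -0.063], [-0.26, 0.23, -0.063]], angular=[[0.012, -0.011, 0], [0.04, -0.037, 0], [0.08, -0.075, 0], [0.126, -0.117, 0], [0.175, -0.163, 0], [0.225, -0.21, -0.01], [0.27, -0.25, -0.012], [0.308, -0.285, -0.014], [0.337, -0.312, -0.015], [0.355, -0.33, -0.016]])

```text
clock: 4.53
tcp_pos: [0.6228, -0.0758, 0.2448]
ee_rot: [[0.254, 0.967, 0.013], [0.967, -0.254, 0.006], [0.009, 0.011, -1.0]]
contact_force: [-0.4, 0.3, -0.7]
opening: 0.0267
```

```bash
python3 -c "
from plan import *
go(*place('blue',.05))"
```

```text
clock 4.53 at [ 0.6228 -0.0758  0.2448] q6 0.13 F [-0.4  0.3 -0.7] open 0.0267
slide [-0.0083, 0.0045, 0.0678]
  ang [0.0115, -0.0092, -0.002] deg 0.9 rows> 1.6
  ang [-0.0144, -0.018, 3.1395] deg 179.9 rows> 25.1
```

>>> apply_moves(slide=[[-0.003, 0.001, 0.012], [-0.005, 0.003, 0.028], [-0.008, 0.0045, 0.045], [-0.008, 0.0045, 0.06], [-0.008, 0.0045, 0.068], [-0.008, 0.0045, 0.068], [-0.008, 0.0045, 0.068]], angular=[[0.005, -0.004, 0], [0.0115, -0.009, -0.002], [0.0115, -0.009, -0.002], [0.0115, -0.009, -0.002], [0.0115, -0.009, -0.002], [0.0115, -0.009, -0.002], [0.0115, -0.009, -0.002]])

```text
clock: 5.12
tcp_pos: [0.6235, -0.079, 0.1772]
ee_rot: [[0.249, 0.968, 0.0], [0.968, -0.249, 0.003], [0.003, -0.0, -1.0]]
contact_force: [-0.8, 0.4, -0.8]
opening: 0.0269
```

```bash
cat > chk.py <<'E'
from plan import *
from ov import tile,t
def chk(c,tag,up):
    s=r.get_state()
    for n in('top','scene'):cv2.imwrite(f'pics/{n}{tag}.png',r.read_camera(n)[:,:,::-1])
    rr={'blue':.058,'green':.048}[c];x,y,z=TUB[c];lx,ly,_=s['tcp_pos'];lz=s['tcp_pos'][2]-.027
    # notch yaw from tool y
    yt=s['ee_rot'][:,1];a=np.arctan2(yt[1],yt[0])-CX+np.radians(LUG[c])
    b=np.arcsin(.012/rr);tt=np.linspace(a+b,a+2*np.pi-b,70);u=np.array([np.cos(a),np.sin(a)]);v=np.array([-u[1],u[0]])
    o=np.c_[lx+rr*np.cos(tt),ly+rr*np.sin(tt),0*tt+lz+.004]
    ri=rr-.011;nt=[np.r_[np.array([lx,ly])+ri*u+sg*.012*v,lz+.004] for sg in(-1,1)]
    o=np.r_[o,[nt[0],nt[1]],o[:1]]
    l=np.radians(LUG[c]);U=np.array([np.cos(l),np.sin(l),0]);V=np.array([-U[1],U[0],0]);B=np.array([x,y,0])+(rr-.0055)*U
    lug=[B+V*q+[0,0,h] for q,h in((-.007,.085),(-.007,.12),(.007,.12),(.007,.085))]
    segs=[(o,(0,255,255)),(lug,(255,0,255))]
    T=[tile(n,proj(n,[lx,ly,lz])[0],segs,k=6,w=66,h=96,f=tag) for n in('top','scene')]
    cv2.imwrite(f'pics/chk{tag}.png',np.hstack(T));go(*place(c,up))
E
python3 -c "
from chk import *
chk('blue','2',.02)"
```

```text
clock 5.22 at [ 0.6246 -0.0794  0.1787] q6 0.12 F [ 0.1 -0.  -1.2] open 0.0269
slide [-0.0047, 0.0026, 0.0317]
  ang [0.0023, -0.0029, 0.0025] deg 0.3 rows> 0.8
  ang [0.0046, 0.0036, -3.1391] deg 179.9 rows> 25.1
```

View pics/chk2.png

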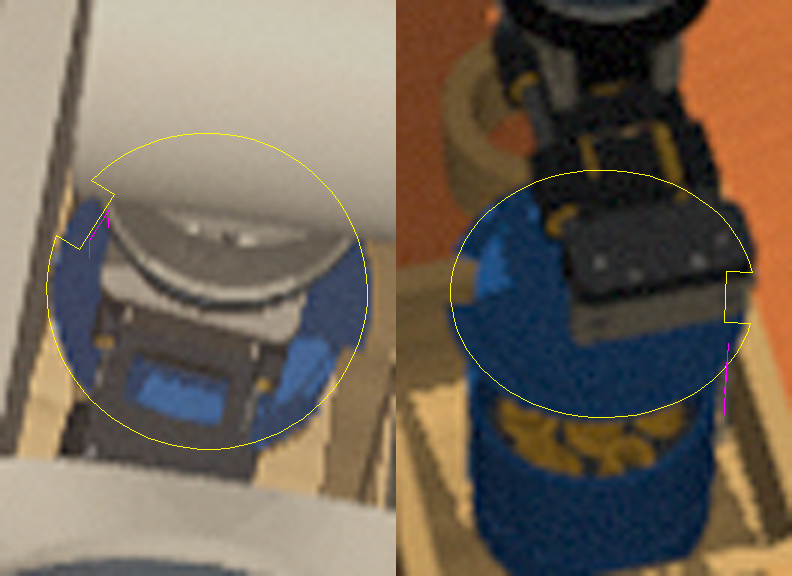

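The left tile shows the lid's notch at lower right, around (350,370), opposite the lug. I gripped with the tool half a turn from the plan, and joint 6 cannot make that up here. I will return the blue lid to its bay exactly as it was, then regrip it turned by 180°.

```bash
cat >> plan.py <<'E'
F=np.diag([-1.,-1,1])
G0=np.array([.5329,.2743,.1178])
E
python3 -c "
from plan import *
p,Rm=grasp('blue');go(G0+Rt[:,2]*.09,Rm@F)"
```

```text
clock 5.22 at [ 0.6246 -0.0794  0.1787] q6 0.12 F [ 0.1 -0.  -1.2] open 0.0269
slide [0.2907, -0.209, -0.0177]
  ang [-0.3645, 0.3369, 0.0201] deg 28.5 rows> 8.6
  ang [-0.5204, -0.5632, -3.0261] deg 178.9 rows> 25.0
```

>>> apply_moves(slide=[[0.005, -0.004, -0.025], [0.02, -0.014, -0.05], [0.048, -0.035, -0.065], [0.082, -0.059, -0.07], [0.117, -0.084, -0.07], [0.152, -0.109, -0.07], [0.187, -0.134, -0.07], [0.222, -0.16, -0.068], [0.255, -0.183, -0.055], [0.278, -0.2, -0.04]], angular=[[0, 0, 0], [-0.02, 0.02, 0], [-0.055, 0.05, 0.003], [-0.1, 0.095, 0.006], [-0.145, 0.135, 0.01], [-0.19, 0.177, 0.012], [-0.235, 0.22, 0.014], [-0.28, 0.26, 0.016], [-0.32, 0.297, 0.018], [-0.35, 0.324, 0.02]])

```text
clock: 6.05
tcp_pos: [0.4998, 0.2417, 0.2215]
ee_rot: [[0.199, 0.888, 0.414], [0.925, -0.31, 0.22], [0.324, 0.339, -0.883]]
contact_force: [1.9, -1.1, -2.7]
opening: 0.0271
```

```bash
python3 -c "
from plan import *
p,Rm=grasp('blue');go(G0+Rt[:,2]*.03,Rm@F)"
```

```text
clock 6.05 at [0.4998 0.2417 0.2215] q6 0.66 F [ 1.9 -1.1 -2.7] open 0.0271
slide [0.003, -0.0162, 0.0825]
  ang [-0.0097, 0.0067, -0.001] deg 0.7 rows> 2.0
  ang [0.0105, 0.0152, 3.1406] deg 179.9 rows> 25.1
```

>>> apply_moves(slide=[[0.001, -0.005, 0.01], [0.002, -0.01, 0.025], [0.003, -0.014, 0.043], [0.003, -0.016, 0.06], [0.003, -0.016, 0.074], [0.003, -0.016, 0.082], [0.003, -0.016, 0.082], [0.003, -0.016, 0.082]], angular=[[-0.003, 0.003, 0], [-0.01, 0.007, -0.001], [-0.01, 0.007, -0.001], [-0.01, 0.007, -0.001], [-0.01, 0.007, -0.001], [-0.01, 0.007, -0.001], [-0.01, 0.007, -0.001], [-0.01, 0.007, -0.001]])

```text
clock: 6.72
tcp_pos: [0.5201, 0.2647, 0.1419]
ee_rot: [[0.198, 0.886, 0.418], [0.925, -0.31, 0.219], [0.324, 0.344, -0.881]]
contact_force: [-0.4, -0.1, -2.0]
opening: 0.0267
```

```bash
python3 -c "
from plan import *
p,Rm=grasp('blue');go(G0,Rm@F)"
```

```text
clock 6.72 at [0.5201 0.2647 0.1419] q6 0.7 F [-0.4 -0.1 -2. ] open 0.0267
slide [0.0036, 0.0001, 0.0287]
  ang [-0.0051, 0.0064, 0.0002] deg 0.5 rows> 0.7
  ang [-0.01, -0.008, -3.1414] deg 180.0 rows> 25.1
```

>>> apply_moves(slide=[[0.002, 0, 0.004], [0.003, 0, 0.009], [0.003, 0, 0.014], [0.003, 0, 0.019], [0.003, 0, 0.023], [0.003, 0, 0.026], [0.003, 0, 0.028], [0.003, 0, 0.028], [0.003, 0, 0.028]], angular=[[0, 0, 0], [-0.005, 0.006, 0], [-0.005, 0.006, 0], [-0.005, 0.006, 0], [-0.005, 0.006, 0], [-0.005, 0.006, 0], [-0.005, 0.006, 0], [-0.005, 0.006, 0], [-0.005, 0.006, 0]])

```text
clock: 7.47
tcp_pos: [0.5322, 0.2735, 0.1175]
ee_rot: [[0.195, 0.884, 0.424], [0.924, -0.311, 0.223], [0.329, 0.348, -0.878]]
contact_force: [0.7, -1.0, -1.3]
opening: 0.0272
```

>>> apply_moves(slide=[[0, 0, 0.0005], [0.0005, 0, 0.001], [0.0005, 0, 0.0015], [0.0005, 0, 0.002], [0.0005, 0, 0.002]], angular=[[0, 0, 0], [0, 0, 0], [0, 0, 0], [0, 0, 0], [0, 0, 0]])

```text
clock: 7.88
tcp_pos: [0.5324, 0.2736, 0.1171]
ee_rot: [[0.196, 0.884, 0.424], [0.924, -0.311, 0.223], [0.329, 0.348, -0.878]]
contact_force: [-16.4, -13.1, 27.2]
opening: 0.0273
```

It is seated, with contact felt. I release, back off, then turn.

>>> apply_moves(slide=[[0, 0, -0.001], [0, 0, -0.0015], [0, 0, -0.0015], [0, 0, -0.0015], [0, 0, -0.0015], [0, 0, -0.0015]], angular=[[0, 0, 0], [0, 0, 0], [0, 0, 0], [0, 0, 0], [0, 0, 0], [0, 0, 0]], jaw=0.4)

```text
clock: 8.38
tcp_pos: [0.5326, 0.2742, 0.1173]
ee_rot: [[0.195, 0.884, 0.424], [0.924, -0.311, 0.223], [0.329, 0.348, -0.878]]
contact_force: [0.8, 0.4, -0.7]
opening: 0.055
```

>>> apply_moves(slide=[[0, 0, -0.01], [0, 0, -0.025], [0, 0, -0.045], [0, 0, -0.055], [0, 0, -0.06], [0, 0, -0.06], [0, 0, -0.06], [0, 0, -0.06], [0, 0, -0.06], [0, 0, -0.06]], angular=[[0, 0, 0], [0, 0, 0], [0, 0, -0.06], [0, 0, -0.17], [0, 0, -0.29], [0, 0, -0.41], [0, 0, -0.53], [0, 0, -0.65], [0, 0, -0.77], [0, 0, -0.89]])

```text
clock: 9.22
tcp_pos: [0.5069, 0.2606, 0.1707]
ee_rot: [[-0.569, 0.705, 0.424], [0.82, 0.527, 0.223], [-0.066, 0.475, -0.878]]
contact_force: [-0.4, -1.2, 1.0]
opening: 0.0553
```

>>> apply_moves(slide=[[0, 0, 0], [0, 0, 0], [0, 0, 0], [0, 0, 0], [0, 0, 0], [0, 0, 0], [0, 0, 0], [0, 0, 0], [0, 0, 0], [0, 0, 0]], angular=[[0, 0, -0.12], [0, 0, -0.24], [0, 0, -0.36], [0, 0, -0.48], [0, 0, -0.6], [0, 0, -0.72], [0, 0, -0.84], [0, 0, -0.96], [0, 0, -1.08], [0, 0, -1.2]])

```text
clock: 10.05
tcp_pos: [0.5069, 0.2606, 0.1706]
ee_rot: [[-0.863, -0.274, 0.424], [-0.194, 0.955, 0.223], [-0.466, 0.11, -0.878]]
contact_force: [-0.3, 0.5, -0.3]
opening: 0.055
```

>>> apply_moves(slide=[[0, 0, 0], [0, 0, 0], [0, 0, 0], [0, 0, 0], [0, 0, 0], [0, 0, 0], [0, 0, 0], [0, 0, 0], [0, 0, 0], [0, 0, 0]], angular=[[0, 0, -0.12], [0, 0, -0.24], [0, 0, -0.36], [0, 0, -0.48], [0, 0, -0.6], [0, 0, -0.72], [0, 0, -0.84], [0, 0, -0.96], [0, 0, -1.05], [0, 0, -1.05]])

```text
clock: 10.88
tcp_pos: [0.5069, 0.2606, 0.1706]
ee_rot: [[-0.193, -0.885, 0.424], [-0.925, 0.309, 0.223], [-0.328, -0.349, -0.878]]
contact_force: [0.3, -0.3, 0.1]
opening: 0.055
```

```bash
python3 -c "
from plan import *
go(*grasp('blue'))
cv2.imwrite('pics/top3.png',r.read_camera('top')[:,:,::-1]);cv2.imwrite('pics/scene3.png',r.read_camera('scene')[:,:,::-1])"
```

```text
clock 10.88 at [0.5069 0.2606 0.1706] q6 -2.43 F [ 0.3 -0.3  0.1] open 0.055
slide [0.0013, 0.0003, 0.0636]
  ang [-0.0001, -0.0003, 0.0027] deg 0.2 rows> 1.5
  ang [0.0005, -0.0001, -3.1389] deg 179.8 rows> 25.1
```

>>> apply_moves(slide=[[0, 0, 0.012], [0.001, 0, 0.026], [0.001, 0, 0.04], [0.001, 0, 0.05], [0.001, 0, 0.057], [0.001, 0, 0.06], [0.001, 0, 0.06], [0.001, 0, 0.06]], angular=[[0, 0, 0], [0, 0, 0.003], [0, 0, 0.003], [0, 0, 0.003], [0, 0, 0.003], [0, 0, 0.003], [0, 0, 0.003], [0, 0, 0.003]])

```text
clock: 11.65
tcp_pos: [0.5323, 0.2732, 0.1172]
ee_rot: [[-0.2, -0.883, 0.424], [-0.922, 0.316, 0.223], [-0.331, -0.347, -0.878]]
contact_force: [0.4, -1.1, -0.0]
opening: 0.055
```

>>> apply_moves(slide=[[0, 0, 0], [0, 0, 0], [0, 0, 0], [0, 0, 0], [0, 0, 0], [0, 0, 0], [0, 0, 0], [0, 0, 0]], angular=[[0, 0, 0], [0, 0, 0], [0, 0, 0], [0, 0, 0], [0, 0, 0], [0, 0, 0], [0, 0, 0], [0, 0, 0]], jaw=1.0, force=50)

```text
clock: 12.32
tcp_pos: [0.5324, 0.2732, 0.1174]
ee_rot: [[-0.199, -0.883, 0.424], [-0.922, 0.315, 0.223], [-0.331, -0.347, -0.878]]
contact_force: [-3.2, -1.5, 6.6]
opening: 0.0274
```

>>> apply_moves(slide=[[0, 0, -0.006], [0, 0, -0.016], [0, 0, -0.03], [0, 0, -0.045], [0, 0, -0.06], [0, 0, -0.075], [0, 0, -0.085], [0, 0, -0.09], [0, 0, -0.09]], angular=[[0, 0, 0], [0, 0, 0], [0, 0, 0], [0, 0, 0], [0, 0, 0], [0, 0, 0], [0, 0, 0], [0, 0, 0], [0, 0, 0]])

```text
clock: 13.07
tcp_pos: [0.4942, 0.2531, 0.1974]
ee_rot: [[-0.199, -0.883, 0.425], [-0.922, 0.315, 0.224], [-0.331, -0.348, -0.877]]
contact_force: [0.6, -0.3, -1.4]
opening: 0.0269
```

```bash
python3 -c "
from plan import *
go(*place('blue',.12))"
```

```text
clock 13.07 at [0.4942 0.2531 0.1974] q6 -2.42 F [ 0.6 -0.3 -1.4] open 0.0269
slide [0.2687, -0.2401, -0.0629]
  ang [0.5274, 0.5662, 3.0222] deg 178.7 rows> 25.0
  ang [-0.3668, 0.3417, -0.0221] deg 28.7 rows> 8.8
```

>>> apply_moves(slide=[[0, 0, -0.005], [0, 0, -0.015], [0, 0, -0.03], [0, 0, -0.04], [0, 0, -0.045], [0, 0, -0.05], [0, 0, -0.05], [0, 0, -0.05], [0, 0, -0.05], [0, 0, -0.05]], angular=[[0, 0, 0.05], [0, 0, 0.15], [0, 0, 0.27], [0, 0, 0.39], [0, 0, 0.51], [0, 0, 0.63], [0, 0, 0.75], [0, 0, 0.87], [0, 0, 0.99], [0, 0, 1.11]])

```text
clock: 13.9
tcp_pos: [0.4729, 0.2419, 0.2392]
ee_rot: [[-0.882, -0.209, 0.423], [-0.123, 0.967, 0.222], [-0.456, 0.144, -0.878]]
contact_force: [-0.3, 0.4, -1.4]
opening: 0.0272
```

>>> apply_moves(slide=[[0, 0, 0], [0, 0, 0], [0, 0, 0], [0, 0, 0], [0, 0, 0], [0, 0, 0], [0, 0, 0], [0, 0, 0], [0, 0, 0], [0, 0, 0]], angular=[[0, 0, 0.12], [0, 0, 0.24], [0, 0, 0.36], [0, 0, 0.48], [0, 0, 0.6], [0, 0, 0.72], [0, 0, 0.84], [0, 0, 0.96], [0, 0, 1.05], [0, 0, 1.1]])

```text
clock: 14.73
tcp_pos: [0.4729, 0.2419, 0.2391]
ee_rot: [[-0.587, 0.691, 0.423], [0.806, 0.549, 0.222], [-0.078, 0.471, -0.878]]
contact_force: [-0.1, -0.0, -2.4]
opening: 0.027
```

```bash
python3 -c "
from plan import *
go(*place('blue',.12))"
```

```text
clock 14.73 at [0.4729 0.2419 0.2391] q6 -0.2 F [-0.1 -0.  -2.4] open 0.027
slide [-0.3536, -0.0696, -0.0148]
  ang [0.4942, -0.1458, 0.8845] deg 58.6 rows> 8.6
  ang [0.1746, 0.5918, -2.1821] deg 129.9 rows> 18.1
```

>>> apply_moves(slide=[[-0.012, -0.002, -0.003], [-0.04, -0.008, -0.008], [-0.08, -0.016, -0.015], [-0.12, -0.024, -0.015], [-0.16, -0.032, -0.015], [-0.2, -0.039, -0.015], [-0.24, -0.047, -0.015], [-0.278, -0.055, -0.015], [-0.31, -0.061, -0.015], [-0.335, -0.066, -0.015]], angular=[[0.02, -0.006, 0.035], [0.06, -0.018, 0.107], [0.116, -0.034, 0.207], [0.172, -0.05, 0.307], [0.228, -0.067, 0.407], [0.284, -0.084, 0.507], [0.34, -0.1, 0.607], [0.393, -0.116, 0.702], [0.436, -0.129, 0.78], [0.468, -0.138, 0.837]])

```text
clock: 15.57
tcp_pos: [0.6205, -0.0695, 0.248]
ee_rot: [[0.207, 0.978, 0.027], [0.978, -0.207, -0.001], [0.005, 0.027, -1.0]]
contact_force: [-0.1, -0.3, -1.9]
opening: 0.0264
```

```bash
python3 -c "
from plan import *
go(*place('blue',.05))"
```

```text
clock 15.57 at [ 0.6205 -0.0695  0.248 ] q6 0.09 F [-0.1 -0.3 -1.9] open 0.0264
slide [-0.0139, 0.0066, 0.0711]
  ang [0.0264, -0.0057, 0.0467] deg 3.1 rows> 1.7
  ang [0.0088, 0.0409, -3.0946] deg 177.3 rows> 24.8
```

>>> apply_moves(slide=[[-0.003, 0.002, 0.01], [-0.007, 0.003, 0.025], [-0.011, 0.005, 0.043], [-0.014, 0.0066, 0.058], [-0.014, 0.0066, 0.067], [-0.014, 0.0066, 0.071], [-0.014, 0.0066, 0.071], [-0.014, 0.0066, 0.071]], angular=[[0.007, -0.001, 0.01], [0.015, -0.003, 0.025], [0.026, -0.006, 0.047], [0.026, -0.006, 0.047], [0.026, -0.006, 0.047], [0.026, -0.006, 0.047], [0.026, -0.006, 0.047], [0.026, -0.006, 0.047]])

```text
clock: 16.23
tcp_pos: [0.6246, -0.0813, 0.1784]
ee_rot: [[0.246, 0.969, 0.003], [0.969, -0.246, 0.0], [0.001, 0.003, -1.0]]
contact_force: [0.4, 0.1, -1.4]
opening: 0.0266
```

```bash
python3 -c "
from chk import *
chk('blue','4',.03)"
```

```text
clock 16.33 at [ 0.6252 -0.0816  0.1793] q6 0.12 F [-0.3  0.2 -1.8] open 0.0271
slide [-0.0027, 0.0014, 0.0223]
  ang [0.0045, -0.001, 0.0056] deg 0.4 rows> 0.5
  ang [0.0016, 0.007, -3.1359] deg 179.7 rows> 25.1
```

View pics/chk4.png

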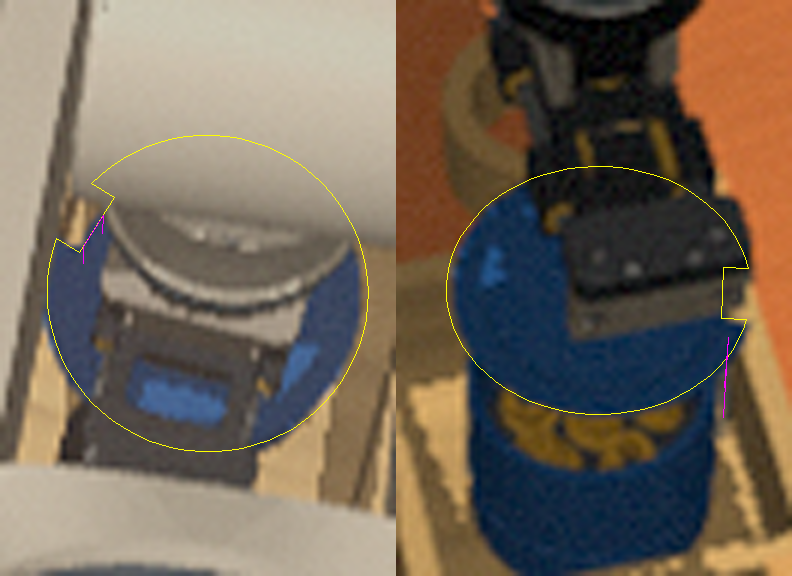

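The notch now lies over the lug, with its corner at (57,240) matching the model. This is picture 10. I lower it in steps and watch the force.

>>> apply_moves(slide=[[-0.001, 0.001, 0.004], [-0.003, 0.0015, 0.01], [-0.003, 0.0015, 0.016], [-0.003, 0.0015, 0.021], [-0.003, 0.0015, 0.024], [-0.003, 0.0015, 0.026], [-0.003, 0.0015, 0.026], [-0.003, 0.0015, 0.026], [-0.003, 0.0015, 0.026]], angular=[[0.002, 0, 0.003], [0.0045, -0.001, 0.0056], [0.0045, -0.001, 0.0056], [0.0045, -0.001, 0.0056], [0.0045, -0.001, 0.0056], [0.0045, -0.001, 0.0056], [0.0045, -0.001, 0.0056], [0.0045, -0.001, 0.0056], [0.0045, -0.001, 0.0056]])

```text
clock: 17.08
tcp_pos: [0.6258, -0.0852, 0.1525]
ee_rot: [[0.253, 0.968, -0.001], [0.968, -0.253, 0.0], [-0.0, -0.001, -1.0]]
contact_force: [-0.6, -0.7, -0.6]
opening: 0.0268
```

```bash
python3 -c "
from plan import *
go(*place('blue',.012))"
```

```text
clock 17.08 at [ 0.6258 -0.0852  0.1525] q6 0.12 F [-0.6 -0.7 -0.6] open 0.0268
slide [0.0008, 0.0001, 0.0135]
  ang [-0.0012, 0.0002, -0.0005] deg 0.1 rows> 0.3
  ang [0.0003, 0.002, 3.1411] deg 180.0 rows> 25.1
```

>>> apply_moves(slide=[[0.0005, 0, 0.003], [0.0008, 0, 0.006], [0.0008, 0, 0.009], [0.0008, 0, 0.012], [0.0008, 0, 0.0135], [0.0008, 0, 0.0135]], angular=[[0, 0, 0], [0, 0, 0], [0, 0, 0], [0, 0, 0], [0, 0, 0], [0, 0, 0]])

```text
clock: 17.58
tcp_pos: [0.6254, -0.0844, 0.1382]
ee_rot: [[0.253, 0.968, -0.003], [0.968, -0.253, 0.0], [-0.0, -0.003, -1.0]]
contact_force: [-0.5, -0.4, -1.3]
opening: 0.0269
```

>>> apply_moves(slide=[[0, 0, 0.0015], [0, 0, 0.003], [0, 0, 0.0045], [0, 0, 0.006], [0, 0, 0.006], [0, 0, 0.006]], angular=[[0, 0, 0], [0, 0, 0], [0, 0, 0], [0, 0, 0], [0, 0, 0], [0, 0, 0]])

```text
clock: 18.08
tcp_pos: [0.6258, -0.0846, 0.1327]
ee_rot: [[0.253, 0.968, -0.002], [0.968, -0.253, -0.0], [-0.0, -0.001, -1.0]]
contact_force: [0.9, -1.1, -2.1]
opening: 0.0267
```

>>> apply_moves(slide=[[0, 0, 0.001], [0, 0, 0.002], [0, 0, 0.003], [0, 0, 0.0035], [0, 0, 0.0035], [0, 0, 0.0035]], angular=[[0, 0, 0], [0, 0, 0], [0, 0, 0], [0, 0, 0], [0, 0, 0], [0, 0, 0]])

```text
clock: 18.58
tcp_pos: [0.626, -0.0846, 0.1294]
ee_rot: [[0.253, 0.968, -0.001], [0.968, -0.253, -0.0], [-0.0, -0.001, -1.0]]
contact_force: [0.9, -3.1, -0.2]
opening: 0.0269
```

>>> apply_moves(slide=[[0, 0, 0.0005], [0, 0, 0.001], [0, 0, 0.0015], [0, 0, 0.0015]], angular=[[0, 0, 0], [0, 0, 0], [0, 0, 0], [0, 0, 0]])

```text
clock: 18.92
tcp_pos: [0.626, -0.0847, 0.1291]
ee_rot: [[0.253, 0.968, -0.001], [0.968, -0.253, -0.0], [-0.0, -0.001, -1.0]]
contact_force: [-2.6, -4.1, 10.1]
opening: 0.0266
```

It seated at the predicted height with 10 N. I release and withdraw.

>>> apply_moves(slide=[[0, 0, 0], [0, 0, -0.0005], [0, 0, -0.0005], [0, 0, -0.0005], [0, 0, -0.0005], [0, 0, -0.0005]], angular=[[0, 0, 0], [0, 0, 0], [0, 0, 0], [0, 0, 0], [0, 0, 0], [0, 0, 0]], jaw=0.4)

```text
clock: 19.42
tcp_pos: [0.6256, -0.0843, 0.1281]
ee_rot: [[0.253, 0.968, -0.002], [0.968, -0.253, 0.0], [-0.0, -0.002, -1.0]]
contact_force: [-0.5, 0.1, -0.1]
opening: 0.0553
```

>>> apply_moves(slide=[[0, 0, -0.006], [0, 0, -0.018], [0, 0, -0.035], [0, 0, -0.055], [0, 0, -0.075], [0, 0, -0.095], [0, 0, -0.11], [0, 0, -0.12], [0, 0, -0.125]], angular=[[0, 0, 0], [0, 0, 0], [0, 0, 0], [0, 0, 0], [0, 0, 0], [0, 0, 0], [0, 0, 0], [0, 0, 0], [0, 0, 0]])

```text
clock: 20.17
tcp_pos: [0.6267, -0.0845, 0.2558]
ee_rot: [[0.253, 0.968, 0.001], [0.968, -0.253, -0.0], [0.0, 0.001, -1.0]]
contact_force: [0.7, -0.2, -0.5]
opening: 0.055
```

```bash
python3 -c "
from plan import *
p,Rm=grasp('green',.08);go(p,Rm)"
```

```text
clock 20.17 at [ 0.6267 -0.0845  0.2558] q6 0.12 F [ 0.7 -0.2 -0.5] open 0.055
slide [0.2026, -0.1229, 0.0713]
  ang [-0.5278, -0.5575, -3.0128] deg 178.1 rows> 24.9
  ang [-0.3623, 0.3431, 0.0329] deg 28.7 rows> 5.9
```

>>> apply_moves(slide=[[0.01, -0.006, 0], [0.03, -0.018, 0], [0.055, -0.033, 0], [0.08, -0.048, 0], [0.105, -0.064, 0], [0.13, -0.08, 0], [0.155, -0.095, 0], [0.18, -0.11, 0], [0.195, -0.12, 0], [0.2, -0.123, 0]], angular=[[0, 0, -0.05], [0, 0, -0.15], [0, 0, -0.27], [0, 0, -0.39], [0, 0, -0.51], [0, 0, -0.63], [0, 0, -0.75], [0, 0, -0.87], [0, 0, -0.99], [0, 0, -1.11]])

```text
clock: 21.0
tcp_pos: [0.5561, 0.1426, 0.2531]
ee_rot: [[-0.76, 0.65, -0.003], [0.65, 0.76, 0.001], [0.003, -0.001, -1.0]]
contact_force: [0.1, -0.0, -0.2]
opening: 0.0553
```

>>> apply_moves(slide=[[0, 0, 0], [0, 0, 0], [0, 0, 0], [0, 0, 0], [0, 0, 0], [0, 0, 0], [0, 0, 0], [0, 0, 0], [0, 0, 0], [0, 0, 0]], angular=[[0, 0, -0.12], [0, 0, -0.24], [0, 0, -0.36], [0, 0, -0.48], [0, 0, -0.6], [0, 0, -0.72], [0, 0, -0.84], [0, 0, -0.96], [0, 0, -1.08], [0, 0, -1.15]])

```text
clock: 21.83
tcp_pos: [0.557, 0.14, 0.253]
ee_rot: [[-0.905, -0.426, -0.003], [-0.426, 0.905, -0.0], [0.002, 0.001, -1.0]]
contact_force: [-1.1, 0.6, -0.4]
opening: 0.0552
```

```bash
python3 -c "
from plan import *
p,Rm=grasp('green',.06);go(p,Rm)
cv2.imwrite('pics/top5.png',r.read_camera('top')[:,:,::-1]);cv2.imwrite('pics/scene5.png',r.read_camera('scene')[:,:,::-1])
a=cv2.imread('pics/top5.png')[185:325,290:490];b=cv2.imread('pics/scene5.png')[200:340,160:360]
cv2.imwrite('pics/v5.png',cv2.resize(np.vstack([a,b]),None,fx=2.14,fy=2.14,interpolation=cv2.INTER_CUBIC))"
```

```text
clock 21.83 at [0.557 0.14  0.253] q6 -1.77 F [-1.1  0.6 -0.4] open 0.0552
slide [-0.0126, 0.0018, 0.0862]
  ang [0.1913, -0.4806, -0.8237] deg 55.7 rows> 7.8
  ang [-0.5853, -0.2331, 2.2409] deg 133.4 rows> 18.6
```

View pics/v5.png

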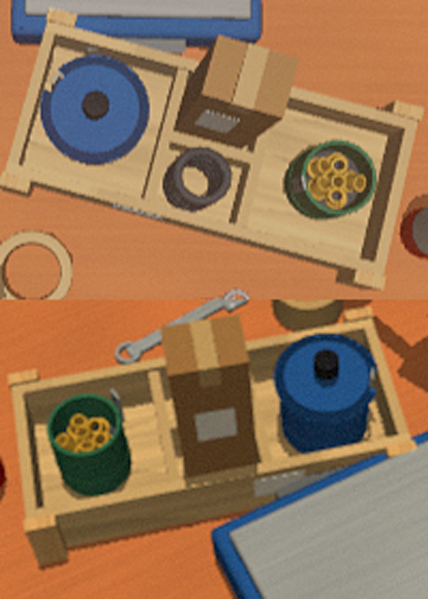

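The blue lid lies flat on its tub, with the lug in the notch at (55,78). Next the green lid.

>>> apply_moves(slide=[[-0.001, 0, 0.01], [-0.003, 0, 0.02], [-0.005, 0.001, 0.03], [-0.007, 0.001, 0.041], [-0.008, 0.001, 0.052], [-0.009, 0.001, 0.062], [-0.01, 0.001, 0.072], [-0.012, 0.002, 0.081], [-0.0126, 0.002, 0.086], [-0.0126, 0.002, 0.086]], angular=[[0.021, -0.053, -0.09], [0.043, -0.107, -0.183], [0.064, -0.16, -0.275], [0.085, -0.214, -0.366], [0.106, -0.267, -0.458], [0.128, -0.32, -0.55], [0.149, -0.374, -0.64], [0.17, -0.427, -0.732], [0.191, -0.481, -0.824], [0.191, -0.481, -0.824]])

```text
clock: 22.77
tcp_pos: [0.5666, 0.1491, 0.1676]
ee_rot: [[-0.223, -0.877, 0.425], [-0.916, 0.338, 0.216], [-0.333, -0.342, -0.879]]
contact_force: [1.3, -0.4, -0.3]
opening: 0.055
```

```bash
python3 -c "
from plan import *
p,Rm=grasp('green',0);go(p,Rm)"
```

```text
clock 22.77 at [0.5666 0.1491 0.1676] q6 -3.02 F [ 1.3 -0.4 -0.3] open 0.055
slide [0.0015, -0.001, 0.0606]
  ang [-0.003, -0.007, -0.0124] deg 0.8 rows> 1.5
  ang [-0.011, 0.0047, 3.1291] deg 179.3 rows> 25.0
```

Joint 6 is at its limit at -3.02. I'll grip the green lid with the tool turned back about 14° and carry that into the placing.

```bash
sed -i "s/^CX_=.*//; s/YAW=.4845;Rt=trayR(YAW);CX=np.radians(-14.6)/YAW=.4845;Rt=trayR(YAW);CX=np.radians(-29.)/" plan.py; python3 -c "
from plan import *
go(*grasp('green',0)); p,q=place('green',0);print(p,q)"
```

```text
clock 22.77 at [0.5666 0.1491 0.1676] q6 -3.02 F [ 1.3 -0.4 -0.3] open 0.055
slide [0.0015, -0.001, 0.0606]
  ang [-0.0039, -0.0066, 0.2389] deg 13.7 rows> 1.9
  ang [0.0097, -0.0057, -2.9027] deg 166.3 rows> 23.2
[ 0.559  -0.3415  0.127 ] [[ 0.48480962  0.87461971  0.        ]
 [ 0.87461971 -0.48480962  0.        ]
 [ 0.          0.         -1.        ]]
```

>>> apply_moves(slide=[[0, 0, 0], [0, 0, 0.003], [0.001, -0.001, 0.012], [0.0015, -0.001, 0.025], [0.0015, -0.001, 0.038], [0.0015, -0.001, 0.049], [0.0015, -0.001, 0.055], [0.0015, -0.001, 0.058], [0.0015, -0.001, 0.058], [0.0015, -0.001, 0.058]], angular=[[0, 0, 0.08], [-0.002, -0.003, 0.16], [-0.004, -0.0066, 0.239], [-0.004, -0.0066, 0.239], [-0.004, -0.0066, 0.239], [-0.004, -0.0066, 0.239], [-0.004, -0.0066, 0.239], [-0.004, -0.0066, 0.239], [-0.004, -0.0066, 0.239], [-0.004, -0.0066, 0.239]])

```text
clock: 23.6
tcp_pos: [0.5929, 0.1603, 0.1179]
ee_rot: [[-0.418, -0.803, 0.424], [-0.812, 0.54, 0.223], [-0.408, -0.251, -0.878]]
contact_force: [0.1, -0.3, -1.0]
opening: 0.0554
```

```bash
python3 -c "
from plan import *
go(*grasp('green',0))"
```

```text
clock 23.6 at [0.5929 0.1603 0.1179] q6 -2.95 F [ 0.1 -0.3 -1. ] open 0.0554
slide [0.0015, 0.001, 0.0032]
  ang [-0.0004, -0.0002, 0.0046] deg 0.3 rows> 0.1
  ang [0.0003, -0.0006, -3.137] deg 179.7 rows> 25.1
```

>>> apply_moves(slide=[[0.0015, 0.001, 0.001], [0.0015, 0.001, 0.001], [0.0015, 0.001, 0.001], [0.0015, 0.001, 0.001], [0.0015, 0.001, 0.001], [0.0015, 0.001, 0.001], [0.0015, 0.001, 0.001], [0.0015, 0.001, 0.001], [0.0015, 0.001, 0.001]], angular=[[0, 0, 0], [0, 0, 0], [0, 0, 0], [0, 0, 0], [0, 0, 0], [0, 0, 0], [0, 0, 0], [0, 0, 0], [0, 0, 0]], jaw=1.0, force=50)

```text
clock: 24.35
tcp_pos: [0.5922, 0.1598, 0.1164]
ee_rot: [[-0.417, -0.803, 0.425], [-0.812, 0.54, 0.223], [-0.409, -0.252, -0.877]]
contact_force: [-2.4, -2.4, 5.2]
opening: 0.0268
```

>>> apply_moves(slide=[[0, 0, -0.006], [0, 0, -0.016], [0, 0, -0.03], [0, 0, -0.048], [0, 0, -0.07], [0, 0, -0.095], [0, 0, -0.12], [0, 0, -0.14], [0, 0, -0.15], [0, 0, -0.155]], angular=[[0, 0, 0], [0, 0, 0], [0, 0, 0], [0, 0, 0.03], [0, 0, 0.1], [0, 0, 0.2], [0, 0, 0.32], [0, 0, 0.44], [0, 0, 0.56], [0, 0, 0.68]])

```text
clock: 25.18
tcp_pos: [0.5256, 0.1249, 0.2537]
ee_rot: [[-0.831, -0.357, 0.426], [-0.287, 0.932, 0.223], [-0.476, 0.063, -0.877]]
contact_force: [0.8, 0.1, -2.1]
opening: 0.0273
```

```bash
python3 -c "
from plan import *
p,q=place('green',.23);go(p,q);print(p)"
```

```text
clock 25.18 at [0.5256 0.1249 0.2537] q6 -2.03 F [ 0.8  0.1 -2.1] open 0.0273
slide [0.0566, -0.4401, -0.1801]
  ang [0.6295, 0.1446, 2.3637] deg 140.4 rows> 19.6
  ang [-0.1146, 0.4989, -0.6992] deg 49.7 rows> 11.5
[ 0.559  -0.3415  0.357 ]
```

>>> apply_moves(slide=[[-0.003, 0, -0.005], [-0.009, 0.001, -0.016], [-0.017, 0.002, -0.032], [-0.027, 0.003, -0.05], [-0.037, 0.005, -0.068], [-0.044, 0.006, -0.08], [-0.048, 0.006, -0.088], [-0.048, 0.006, -0.088], [-0.048, 0.006, -0.088], [-0.048, 0.006, -0.088]], angular=[[0, 0, 0.1], [0, 0, 0.22], [0, 0, 0.34], [0, 0, 0.46], [0, 0, 0.58], [0, 0, 0.7], [0, 0, 0.82], [0, 0, 0.94], [0, 0, 1.06], [0, 0, 1.18]])

```text
clock: 26.02
tcp_pos: [0.5257, 0.125, 0.3522]
ee_rot: [[-0.647, 0.634, 0.424], [0.752, 0.62, 0.222], [-0.122, 0.463, -0.878]]
contact_force: [-0.0, -0.3, -1.6]
opening: 0.0266
```

```bash
python3 -c "
from plan import *
p,q=place('green',.23);go(p,q);print(p)"
```

```text
clock 26.02 at [0.5257 0.125  0.3522] q6 -0.74 F [-0.  -0.3 -1.6] open 0.0266
slide [-0.3731, -0.266, -0.0937]
  ang [0.497, -0.1902, 1.2195] deg 76.2 rows> 11.2
  ang [0.2075, 0.5421, -1.8499] deg 111.1 rows> 15.5
[ 0.559  -0.3415  0.357 ]
```

>>> apply_moves(slide=[[-0.011, -0.008, -0.003], [-0.037, -0.027, -0.01], [-0.067, -0.048, -0.017], [-0.097, -0.069, -0.024], [-0.13, -0.093, -0.033], [-0.16, -0.114, -0.04], [-0.193, -0.138, -0.048], [-0.225, -0.16, -0.057], [-0.257, -0.183, -0.065], [-0.287, -0.205, -0.072]], angular=[[0.015, -0.006, 0.037], [0.05, -0.019, 0.122], [0.09, -0.034, 0.22], [0.13, -0.05, 0.317], [0.174, -0.066, 0.427], [0.214, -0.082, 0.525], [0.258, -0.099, 0.634], [0.3, -0.115, 0.736], [0.343, -0.131, 0.842], [0.383, -0.147, 0.94]])

```text
clock: 26.85
tcp_pos: [0.5528, -0.2367, 0.3568]
ee_rot: [[0.222, 0.968, 0.121], [0.975, -0.223, -0.003], [0.024, 0.118, -0.993]]
contact_force: [0.7, 0.4, -1.7]
opening: 0.0265
```

```bash
python3 -c "
from plan import *
p,q=place('green',.17);go(p,q);print(p)"
```

```text
clock 26.85 at [ 0.5528 -0.2367  0.3568] q6 -0.22 F [ 0.7  0.4 -1.7] open 0.0265
slide [-0.1022, 0.0222, 0.0605]
  ang [0.1145, -0.0406, 0.2807] deg 17.5 rows> 2.9
  ang [0.0584, 0.1647, -2.8558] deg 163.9 rows> 22.9
[ 0.559  -0.3415  0.297 ]
```

>>> apply_moves(slide=[[-0.03, 0.007, 0], [-0.06, 0.013, 0], [-0.085, 0.018, 0.004], [-0.098, 0.021, 0.015], [-0.102, 0.022, 0.03], [-0.102, 0.022, 0.045], [-0.102, 0.022, 0.055], [-0.102, 0.022, 0.0605], [-0.102, 0.022, 0.0605], [-0.102, 0.022, 0.0605]], angular=[[0.03, -0.01, 0.07], [0.06, -0.02, 0.145], [0.09, -0.032, 0.22], [0.107, -0.038, 0.262], [0.1145, -0.04, 0.28], [0.1145, -0.04, 0.28], [0.1145, -0.04, 0.28], [0.1145, -0.04, 0.28], [0.1145, -0.04, 0.28], [0.1145, -0.04, 0.28]])

```text
clock: 27.68
tcp_pos: [0.5603, -0.3376, 0.2968]
ee_rot: [[0.479, 0.878, 0.003], [0.878, -0.479, 0.001], [0.003, 0.002, -1.0]]
contact_force: [1.2, 0.9, -1.9]
opening: 0.0268
```

```bash
python3 -c "
from plan import *
p,q=place('green',.052);go(p,q);print(p)"
```

```text
clock 27.68 at [ 0.5603 -0.3376  0.2968] q6 -0.05 F [ 1.2  0.9 -1.9] open 0.0268
slide [-0.0044, 0.0005, 0.1178]
  ang [0.002, -0.0028, 0.0062] deg 0.4 rows> 2.8
  ang [0.0043, 0.0032, -3.1354] deg 179.6 rows> 25.1
[ 0.559  -0.3415  0.179 ]
```

>>> apply_moves(slide=[[-0.001, 0, 0.01], [-0.003, 0, 0.026], [-0.004, 0, 0.045], [-0.0044, 0.0005, 0.065], [-0.0044, 0.0005, 0.085], [-0.0044, 0.0005, 0.102], [-0.0044, 0.0005, 0.113], [-0.0044, 0.0005, 0.118], [-0.0044, 0.0005, 0.118], [-0.0044, 0.0005, 0.118]], angular=[[0, 0, 0], [0.002, -0.003, 0.006], [0.002, -0.003, 0.006], [0.002, -0.003, 0.006], [0.002, -0.003, 0.006], [0.002, -0.003, 0.006], [0.002, -0.003, 0.006], [0.002, -0.003, 0.006], [0.002, -0.003, 0.006], [0.002, -0.003, 0.006]])

```text
clock: 28.52
tcp_pos: [0.5595, -0.3422, 0.1793]
ee_rot: [[0.485, 0.874, 0.001], [0.874, -0.485, -0.001], [-0.0, 0.001, -1.0]]
contact_force: [0.5, -0.0, -1.6]
opening: 0.0269
```

```bash
python3 -c "
from chk import *
chk('green','6',.026)"
```

```text
clock 28.62 at [ 0.5598 -0.3424  0.1799] q6 -0.04 F [-0.8  0.9 -2.1] open 0.0269
slide [0.0004, -0.0012, 0.0269]
  ang [0.0022, 0.0002, -0.0009] deg 0.1 rows> 0.6
  ang [0.0004, -0.0035, 3.1407] deg 179.9 rows> 25.1
```

View pics/chk6.png

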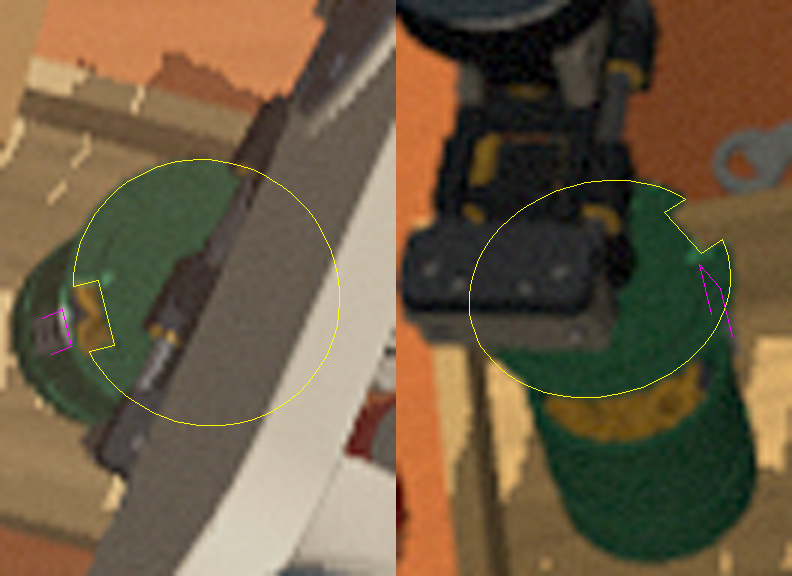

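The lid outline and notch match the model, and the lug at (65,328) is right in line (picture 12). I lower it in steps as before.

>>> apply_moves(slide=[[0, -0.001, 0.004], [0.0004, -0.001, 0.011], [0.0004, -0.001, 0.018], [0.0004, -0.001, 0.024], [0.0004, -0.001, 0.03], [0.0004, -0.001, 0.035], [0.0004, -0.001, 0.038], [0.0004, -0.001, 0.039], [0.0004, -0.001, 0.039]], angular=[[0, 0, 0], [0.002, 0, 0], [0.002, 0, 0], [0.002, 0, 0], [0.002, 0, 0], [0.002, 0, 0], [0.002, 0, 0], [0.002, 0, 0], [0.002, 0, 0]])

```text
clock: 29.37
tcp_pos: [0.5583, -0.3411, 0.1392]
ee_rot: [[0.486, 0.874, -0.002], [0.874, -0.486, 0.001], [-0.0, -0.002, -1.0]]
contact_force: [0.6, -0.9, -2.2]
opening: 0.027
```

```bash
python3 -c "
from plan import *
p,q=place('green',.005);go(p,q);print(p)"
```

```text
clock 29.37 at [ 0.5583 -0.3411  0.1392] q6 -0.04 F [ 0.6 -0.9 -2.2] open 0.027
slide [-0.0, 0.0008, 0.0072]
  ang [-0.0025, 0.0001, -0.001] deg 0.2 rows> 0.2
  ang [0.0002, 0.0039, 3.1406] deg 179.9 rows> 25.1
[ 0.559  -0.3415  0.132 ]
```

>>> apply_moves(slide=[[0, 0.0004, 0.0015], [0, 0.0004, 0.003], [0, 0.0004, 0.0045], [0, 0.0004, 0.006], [0, 0.0004, 0.007], [0, 0.0004, 0.008], [0, 0.0004, 0.009], [0, 0.0004, 0.009], [0, 0.0004, 0.009]], angular=[[0, 0, 0], [0, 0, 0], [0, 0, 0], [0, 0, 0], [0, 0, 0], [0, 0, 0], [0, 0, 0], [0, 0, 0], [0, 0, 0]])

```text
clock: 30.12
tcp_pos: [0.5587, -0.3413, 0.1305]
ee_rot: [[0.486, 0.874, -0.002], [0.874, -0.486, 0.001], [-0.0, -0.002, -1.0]]
contact_force: [0.2, -0.3, -1.7]
opening: 0.0267
```

>>> apply_moves(slide=[[0, 0, 0.0005], [0, 0, 0.001], [0, 0, 0.0015], [0, 0, 0.002], [0, 0, 0.002]], angular=[[0, 0, 0], [0, 0, 0], [0, 0, 0], [0, 0, 0], [0, 0, 0]])

```text
clock: 30.53
tcp_pos: [0.5587, -0.3413, 0.1284]
ee_rot: [[0.486, 0.874, -0.002], [0.874, -0.486, 0.001], [-0.0, -0.002, -1.0]]
contact_force: [0.2, 0.5, -1.2]
opening: 0.0267
```

>>> apply_moves(slide=[[0, 0, 0.0005], [0, 0, 0.001], [0, 0, 0.001]], angular=[[0, 0, 0], [0, 0, 0], [0, 0, 0]])

```text
clock: 30.78
tcp_pos: [0.5588, -0.3413, 0.1281]
ee_rot: [[0.486, 0.874, -0.002], [0.874, -0.486, 0.001], [-0.0, -0.002, -1.0]]
contact_force: [-2.8, 0.9, 4.6]
opening: 0.0271
```

It is seated where predicted. I release and withdraw.

>>> apply_moves(slide=[[0, 0, 0], [0, 0, 0], [0, 0, -0.0003], [0, 0, -0.0003], [0, 0, -0.0003], [0, 0, -0.0003]], angular=[[0, 0, 0], [0, 0, 0], [0, 0, 0], [0, 0, 0], [0, 0, 0], [0, 0, 0]], jaw=0.4)

```text
clock: 31.28
tcp_pos: [0.5588, -0.3413, 0.1278]
ee_rot: [[0.486, 0.874, -0.002], [0.874, -0.486, 0.001], [-0.0, -0.002, -1.0]]
contact_force: [0.2, 0.7, -0.2]
opening: 0.0552
```

>>> apply_moves(slide=[[0, 0, -0.006], [0, 0, -0.018], [0, 0, -0.036], [0, 0, -0.06], [0, 0, -0.09], [0, 0, -0.125], [0, 0, -0.16], [0, 0, -0.19], [0, 0, -0.205], [0, 0, -0.21]], angular=[[0, 0, 0], [0, 0, 0], [0, 0, 0], [0, 0, 0], [0, 0, 0], [0, 0, 0], [0, 0, 0], [0, 0, 0], [0, 0, 0], [0, 0, 0]])

```text
clock: 32.12
tcp_pos: [0.5602, -0.3422, 0.3431]
ee_rot: [[0.486, 0.874, 0.004], [0.874, -0.486, -0.003], [-0.0, 0.005, -1.0]]
contact_force: [0.6, 0.7, -0.4]
opening: 0.0552
```

>>> apply_moves(slide=[[-0.01, -0.012, 0], [-0.03, -0.03, 0], [-0.05, -0.05, 0], [-0.07, -0.075, 0], [-0.09, -0.1, 0], [-0.11, -0.125, 0], [-0.13, -0.145, 0], [-0.145, -0.16, 0], [-0.15, -0.17, 0], [-0.15, -0.17, 0]], angular=[[0, 0, 0], [0, 0, 0], [0, 0, 0], [0, 0, 0], [0, 0, 0], [0, 0, 0], [0, 0, 0], [0, 0, 0], [0, 0, 0], [0, 0, 0]])

```text
clock: 32.95
tcp_pos: [0.3358, -0.3898, 0.3381]
ee_rot: [[0.487, 0.873, -0.002], [0.873, -0.487, 0.001], [-0.0, -0.003, -1.0]]
contact_force: [-0.6, -0.4, 0.4]
opening: 0.0553
```

```bash
cat > fin.py <<'E'
from plan import *
import re
for n in('top','scene'):cv2.imwrite(f'pics/{n}9.png',r.read_camera(n)[:,:,::-1])
src=open('fit2.py').read().split("for col,rr,x0")[0].replace("{n}0.png","{n}9.png")
exec(src)
s=r.get_state();print(s['clock'],s['tcp_pos'].round(3),s['contact_force'].round(1))
for col,rr,R0 in(('blue',.058,.05),('green',.048,.04)):
    x0=TUB[col][:2]
    for n in('top','scene'):
        O=sup(n,col,proj(n,[*x0,.07])[0],30)
        # free: tub xy (lid concentric), lid underside height z, lid tilt
        def f(q):
            L=R.from_rotvec([q[3],q[4],0]).as_matrix()
            return ms(n,np.r_[ci(R0,.012)+[q[0],q[1],0],np.r_[ci(rr,0),ci(rr,.004)]@L.T+[q[0],q[1],q[2]]])-O
        m=least_squares(f,[*x0,.102,0,0],loss='soft_l1',f_scale=.5)
        print(col,n,'xy z tilt',m.x.round(4),'rms',np.sqrt((m.fun**2).mean()).round(2),'rms at nominal',np.sqrt((f([*x0,.102,0,0])**2).mean()).round(2))
# lug colour (greyness) round notch radius at z=.111, expect peak at LUG
for col,rr in(('blue',.0525),('green',.0425)):
    for n in('top','scene'):
        a=np.radians(np.arange(LUG[col]-40,LUG[col]+41,5));P=proj(n,np.c_[TUB[col][0]+rr*np.cos(a),TUB[col][1]+rr*np.sin(a),0*a+.106]).astype(np.float32)
        v=cv2.remap(im[n][:,:,1],P[None,:,0],P[None,:,1],cv2.INTER_LINEAR)[0];print(col,n,'sat',v.tolist())
a=[cv2.imread(f'pics/{n}{k}.png').astype(int) for n in('top','scene') for k in(0,9)]
E
python3 fin.py
```

```text
33.05 [ 0.338 -0.39   0.338] [-0.1 -0.1 -0.5]
blue top xy z tilt [ 0.6344 -0.0866  0.0647  0.2336  0.0665] rms 0.72 rms at nominal 1.78
blue scene xy z tilt [ 0.6218 -0.0817  0.0954  0.0728 -0.0232] rms 0.8 rms at nominal 1.37
green top xy z tilt [ 0.5703 -0.3661 -0.0242  0.6229  0.0733] rms 1.33 rms at nominal 5.88
green scene xy z tilt [ 0.5568 -0.3399  0.0938  0.01    0.1312] rms 0.33 rms at nominal 0.71
blue top sat [96, 99, 93, 103, 98, 49, 48, 27, 24, 33, 91, 88, 87, 88, 86, 85, 83]
blue scene sat [191, 201, 196, 202, 189, 158, 61, 41, 38, 40, 17, 80, 195, 193, 173, 185, 192]
green top sat [82, 72, 80, 76, 88, 85, 67, 82, 88, 59, 71, 80, 78, 77, 84, 79, 78]
green scene sat [121, 130, 159, 131, 119, 53, 27, 21, 35, 55, 78, 119, 136, 127, 130, 115, 140]
```

```bash
python3 - <<'E'
from h import *
# shift of unchanged things between first and last pictures (phase correlation on patches)
for n,d in {'scene':{'yellow':(440,128,16),'greentub_low':(200,283,12),'bluetub_low':(312,262,12),'carton':(258,240,22),'can':(137,255,30),'spring_b':(413,263,22),'tape':(303,195,18)},
            'top':{'yellow':(120,296,26),'carton':(402,227,22),'spring':(382,268,16),'can':(500,290,25),'spring_b':(253,175,18),'tape':(304,312,20),'greentub_wall':(430,275,12)}}.items():
    A,B=[cv2.cvtColor(cv2.imread(f'pics/{n}{k}.png'),cv2.COLOR_BGR2GRAY).astype(np.float32) for k in(0,9)]
    for k,(x,y,w) in d.items():
        a,b=[I[y-w:y+w,x-w:x+w] for I in(A,B)];s,c=cv2.phaseCorrelate(a,b,cv2.createHanningWindow(a.shape[::-1],cv2.CV_32F))
        print(n,k,np.round(s,2),round(c,2),'mean diff',np.abs(a-b).mean().round(1))
# knobs: dark blob in both views -> triangulate
c={'blue':(.626,-.0845,.127),'green':(.559,-.3415,.127)}
for col,p in c.items():
    px={}
    for n in('top','scene'):
        g=cv2.cvtColor(cv2.imread(f'pics/{n}9.png'),cv2.COLOR_BGR2HSV)[:,:,2];u=proj(n,p)[0].round().astype(int)
        m=(g[u[1]-11:u[1]+12,u[0]-11:u[0]+12]<42).astype(np.uint8);k,l,st,ce=cv2.connectedComponentsWithStats(m)
        if k<2: print(col,n,'none');continue
        i=1+st[1:,4].argmax();px[n]=ce[i]+u-11;print(col,n,'area',st[i,4],'knob px',px[n].round(1),'expected',proj(n,p)[0].round(1))
    if len(px)==2:
        s=least_squares(lambda q:np.concatenate([proj(n,q)[0]-px[n] for n in px]),p);print(col,'knob',s.x.round(4),'expected',p)
E
```

```text
scene yellow [-0.18  0.11] 0.98 mean diff 1.6
scene greentub_low [ 0.56 -0.01] 1.04 mean diff 2.0
scene bluetub_low [0.5  0.09] 0.85 mean diff 2.6
scene carton [0.51 0.47] 0.97 mean diff 3.8
scene can [0.14 0.01] 0.77 mean diff 4.4
scene spring_b [0.42 0.47] 0.96 mean diff 3.7
scene tape [ 0.08 -0.  ] 0.92 mean diff 1.5
top yellow [0.04 0.1 ] 1.02 mean diff 4.7
top carton [0.49 0.49] 1.0 mean diff 4.8
top spring [-0.    0.04] 0.95 mean diff 1.7
top can [-0.01 -0.02] 0.98 mean diff 1.6
top spring_b [-0.06 -0.04] 1.03 mean diff 1.6
top tape [0.05 0.12] 0.97 mean diff 2.0
top greentub_wall [ 0.  -0.3] 0.9 mean diff 4.1
blue top none
blue scene area 126 knob px [312.1 230.2] expected [311.2 230.4]
green top none
green scene area 142 knob px [197.7 251.9] expected [196.8 252. ]
```

```bash
python3 -c "
from rig import r
print(r.hand_in())"
```

```text
the job is handed in; nothing more can be done
None
```

Both tubs are closed: the blue lid is on the blue tub and the green lid on the green tub, each with its notch over the lug. The job was handed in at about 33 s, with the arm clear of everything.

**Detour:** I first gripped the blue lid half a turn out and saw this over the tub. I set it back in its bay, regripped it turned 180° and placed it; the green lid went on first time.

**What agreed:**
- **Seating:** both lids met the rim at the height expected from where they were gripped, at 10 N for blue and 5 N for green. Lying on the lug or the rim edge would have stopped them about 10–18 mm higher.
- **Fit:** pictures showed the blue lid flat with the lug in its notch, and the green notch lined up with its lug just before I lowered it.
- **Final pictures:** both knobs were within 1 px of where they should be in the scene view. The lug showed in the notch for blue in both views and for green in the scene view. The tubs, yellow lid, carton, can, both springs and tape roll had moved no more than about 0.7 px. I did not check the wrench separately.

**What failed or disagreed:**
- **Tilt fit:** the fit of lid tilt from single views was poor and disagreed between cameras, so I set it aside. Levelness rests on the seating heights and the knob positions.
- **Top camera:** it gave no knob position for either lid and no clear lug for green.
- **Joint 6:** it ran up to its -3.02 limit once before the green grasp, and I turned it back. I cannot tell whether that counted as passing its range.

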